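Load the drying tray with weld nuts and start the timer

TASK

Get the washed weld nuts ready for drying: tip all the nuts in the pot out into the steel tray, stand the pot upright again on its cork pad, and put the loose nuts from the bench in the tray as well. When every nut is in the tray, slide the tray fully home under the blue hood, and only then wind the timer's orange key clockwise up to its stop. Leave the other things on the bench alone.

Things in the scene. Friction and masses are not known exactly. Their poses are not given: they have to be found in the camera images.
- pot: small aluminium pouring pot, open cone: 66 mm across at the foot, 108 mm across at the rim, 72 mm high, 3 mm wall, 4 mm floor; holds 3 or 4 nuts at the start. Origin at the centre of its underside, z up through the mouth, black handle on its +x side, which at the start points roughly away from the robot
- pot_handle (a point): grip point on the pot's handle, at x 81, z 45 mm in the pot's frame and with its axes: middle of an upright black plate 10 mm thick (y), 28 mm long (x) and 50 mm high (z from 18 to 68 mm above the pot's underside), 13 mm clear of the rim
- pad: round cork pad, 140 mm across and 3 mm thick, fixed on the bench, where the pot belongs; origin at the centre of its underside
- tray: open square steel tray, 140 x 140 mm outside, 36 mm high, walls and floor 5 mm, loose between the guides of the slideway and drawn out in front of the hood at the start. Origin at the centre of its underside, 4 mm above the bench; its handle is on its -x side, towards the robot
- tray_tab (a point): grip point on the tray's red upright tab handle, at x -125, z 58 mm in the tray's frame and with its axes; the tab is 10 mm thick (y), 26 mm long (x), z from 7 to 77 mm above the tray's underside
- hood: low blue drying hood with a slideway in front, fixed. Origin on the bench below the middle of the hood's front lip; x runs inwards along the slideway. Floor plate 4 mm thick; guides 16 mm high, 150 mm apart, from x -155 to 0 mm. The hood covers x 0 to 155 mm, roof 64 to 74 mm above the bench, stop wall inside at x 147 mm. With the tray fully home its origin is at x 77 mm
- key_grip (a point): middle of the orange winged key on top of a grey clockwork timer (box 90 x 90 x 52 mm): a plate 44 mm long (along this point's x), 10 mm thick (y), 30 mm high, its top 94 mm and this point 80 mm above the bench; the key turns about the vertical through this point
- key (a joint): winding angle of the key in rad: grows as the key is turned clockwise seen from above, against a light spring (under 0.15 N m); it stays where it is left and comes to a stop, fully wound, at 4.71. It starts between 0 and 0.6.
- nut1: dark steel hexagonal weld nut, 24 mm across flats, 16 mm high, with a 16 mm bore; origin in the middle of one flat face, z along the bore, x through a corner; starts in the pot
- nut2: dark steel hexagonal weld nut, 24 mm across flats, 16 mm high, with a 16 mm bore; origin in the middle of one flat face, z along the bore, x through a corner; starts in the pot
- nut3: dark steel hexagonal weld nut, 24 mm across flats, 16 mm high, with a 16 mm bore; origin in the middle of one flat face, z along the bore, x through a corner; starts in the pot (may be absent)
- nut4: dark steel hexagonal weld nut, 24 mm across flats, 16 mm high, with a 16 mm bore; origin in the middle of one flat face, z along the bore, x through a corner; starts in the pot (may be absent)
- nut5: dark steel hexagonal weld nut, 24 mm across flats, 16 mm high, with a 16 mm bore; origin in the middle of one flat face, z along the bore, x through a corner; starts lying on the bench (may be absent)
- nut6: dark steel hexagonal weld nut, 24 mm across flats, 16 mm high, with a 16 mm bore; origin in the middle of one flat face, z along the bore, x through a corner; starts lying on the bench (may be absent)
- nut7: dark steel hexagonal weld nut, 24 mm across flats, 16 mm high, with a 16 mm bore; origin in the middle of one flat face, z along the bore, x through a corner; starts lying on the bench (may be absent)
- nut8: dark steel hexagonal weld nut, 24 mm across flats, 16 mm high, with a 16 mm bore; origin in the middle of one flat face, z along the bore, x through a corner; starts lying on the bench (may be absent)
- mug: white mug, 82 mm across, 92 mm high; a bystander, to be left alone
- tape: yellow tape measure, 65 x 40 x 60 mm; a bystander, to be left alone
- bracket: aluminium angle bracket, 120 x 30 mm foot, 60 mm high; a bystander, to be left alone
- magnet: flat red welding magnet, 75 x 50 x 14 mm; a bystander, to be left alone
There are look-alikes about, which are no part of the job. Leave any yellow look-alike of the part that bears key_grip alone.

How it is judged:
By the outcome, as a careful person would: the job done as asked, in the order asked, and still so for the second after the job is handed in, with the robot touching nothing.
Of nut3, nut4 only 1 to 2 are there at a start; the rules pass over those that are not, and their reading is None.
Of nut5, nut6, nut7, nut8 only 2 to 4 are there at a start; the rules pass over those that are not, and their reading is None.
At some moment in a run one of pot may be knocked a few centimetres aside while the robot is not near it.
It also fails if it takes over 210 s, if anything falls off the work surface, if the arm or the gripper's body presses on something with over 40 N, if the wrist force passes 120 N, or if a joint passes its speed limit or range.

ROBOT

A 6-joint arm with a two-finger parallel gripper is mounted at the origin on the work surface. World frame = base frame: x ahead of the robot, y to its left, z up, the work surface at z = 0. Lengths are in mm, angles in rad, forces in N, time in s.
With the tool pointing down it reaches from about 300 to 825 mm from the base axis. Payload 5.4 kg.
Tool frame: the origin (TCP) lies on the centre line of the jaws, within the pads' length; the fingertips stand env.tips_ahead ahead of it and the grasp point (between the pads) lies 2 mm behind it (env.tips_ahead is the distance from the TCP to the fingertips, in mm); z points along the fingers, y is the line along which they close (so a half turn about z gives the same grasp; the last joint's range is limited). The gripper opens to 92 mm and grips with 3 to 60 N. Pads are 20 mm wide; open, the fingers measure 128 mm over their backs; the gripper's body (75 mm by 189 mm) begins 69 mm behind the grasp point.
Start: joints at [-1.374, 0.158, 1.597, -0, 1.386, -0.21], TCP at [227.487, -528.068, 231.601] pointing down, gripper open.
Joint ranges: [-2.91, 2.91], [-0.94, 2.29], [0.18, 2.7], [-1.29, 4.43], [0.17, 2.64], [-3, 3]. Speed limits (rad/s): [2.57, 2.57, 3.14, 3.14, 3.14, 3.14].

INTERFACE

Orientations are given as [roll, pitch, yaw] about the fixed x, y, z axes, in that order (R = Rz(yaw) Ry(pitch) Rx(roll)).
In Python, from bench import sensors, optics, env gives the robot as it stands.
- The arm moves only by the shell command python3 -m pendant 'ROWS' [FORCE]. ROWS is JSON, a list of rows, each an object with "translation": the shift along the tool's x, y, z in m, a list of three; "twist": the turn, a rotation vector about the tool's x, y, z in rad, a list of three; "fingers": the opening, from 0 (shut) to 1 (fully open). In form: [{"translation": [tx, ty, tz], "twist": [ax, ay, az], "fingers": fingers}, ...]. A call has 1 to 20 rows; each row shifts and turns the commanded pose from where the row before left it, along the tool's axes as they then stand; what a row does not reach is not made up. A row lasts 1/8 s, in which the tool goes at most 62.5 mm and 10.7 degrees, less where a joint would pass 70% of its speed; a pose out of reach is approached as far as the arm can. A call is refused whole if a number of a shift passes 0.0625 or a number of a turn 0.188, either way. A call with a gripper value outside its range is refused whole. The fingers move at their own pace and stop on an object; FORCE is the grip in N (left out, the last holds). Time passes only in rows, so rows that do not move let the fingers close. It gives the time, the measured TCP pose, the force, the opening and the grip force at its end, in the units of the state.
- sensors.observe(): the state, without advancing time (a new reading comes with each control period).
- optics.snapshot(name): name is "side" or "top"; returns (picture, depth): 400x640x3 uint8, red, green, blue; 400x640 float32, mm along the optical axis (not along the pixel's ray), 0 where there is no reading.
- optics.camera_model(name): a dict with "fov_y" (degrees; the focal length in pixels is half the picture's height over the tangent of half this angle, whatever the lens; pixels are square), "cx", "cy" (the principal point, pixels), "pose" (4x4, takes a point from camera to world coordinates). Camera axes: x right, y down, z forward; pixel columns grow to the right and rows downward; lengths in mm; the calibration is good to about 2 mm. A picture is of the moment at which its call begins. camera_model takes no time and is no camera call.
- env.sign_off(): hands the job in; it is judged then, once.
The state is a dict: "time_s": time; "joint_pos": joint angles; "qvel": joint speeds; "effort": joint torques, N m; "ee_pos": TCP position; "tcp_rot": TCP orientation; "wrist_force": force on the tool from outside, world axes, zero at the start; "moment": the same for the moment, N m; "finger_gap": opening from 0.0 (shut) to 1.0 (fully open); "grasp_force": force on a finger pad.
Only numpy, scipy, OpenCV 4.12 (cv2) and the standard library are available. Lean on these libraries where they do the work, as an engineer would, in place of code of your own. Each camera call takes 0.05 s, during which the arm holds its last target. There are 200 camera calls.

## Working session

There is one attempt and no reset: what is moved stays moved. The work goes in short steps, Python scripts to look and compute and a shell command to move; the robot and the scene stay as the last step left them, time stands still between calls to the robot, and variables do not carry over. Pictures are saved under pics/ and viewed, at most 14 in all, crops included, and the job is handed in when it is done.

```bash
ls; mkdir -p pics
cat > h.py <<'E'
import numpy as np, cv2
from bench import sensors, optics, env
from scipy.spatial.transform import Rotation as R
def cam(name):
    m=optics.camera_model(name); return m, 200/np.tan(np.radians(m["fov_y"]/2)), np.array(m["pose"])
def snap(name,fn=None):
    p,d=optics.snapshot(name)
    if fn: cv2.imwrite("pics/"+fn,cv2.cvtColor(p,cv2.COLOR_RGB2BGR))
    np.savez("/tmp/%s.npz"%name,p=p,d=d); return p,d
def cloud(name,d):
    m,f,T=cam(name); v,u=np.mgrid[0:400,0:640]
    P=np.stack([(u-m["cx"])*d/f,(v-m["cy"])*d/f,d],-1)@T[:3,:3].T+T[:3,3]
    P[d<=0]=np.nan; return P
E
python3 - <<'E'
from h import *
print(sensors.observe(), env.tips_ahead)
for n in("top","side"):
    snap(n,n+"1.png"); print(n,optics.camera_model(n))
E
```

```text
pics
{'time_s': 0.0, 'joint_pos': array([-1.37410989e+00,  1.59039027e-01,  1.59823815e+00, -5.98378751e-06,
        1.38618826e+00, -2.10135675e-01]), 'qvel': array([-0.00173396,  0.00063528,  0.00038461, -0.0004637 , -0.00193138,
        0.0015186 ]), 'effort': array([-7.98559959e-04, -3.85580277e+01, -3.22105050e+01,  7.00370595e-02,
        3.78800486e-02, -1.50332312e-04]), 'ee_pos': array([ 227.36405515, -527.4883348 ,  230.62156051]), 'tcp_rot': array([-3.13975985e+00, -3.84896696e-04,  4.06822862e-01]), 'wrist_force': array([0.26782745, 0.13881008, 0.38466252]), 'moment': array([-0.0160511 ,  0.02895615, -0.00269322]), 'grasp_force': 0.0, 'finger_gap': 0.9982870766099415} 17.0
top {'fov_y': 50.93910983742121, 'cx': 318.2493996495026, 'cy': 199.14219664170264, 'pose': array([[ 2.48991969e-02, -9.82573663e-01,  1.84198334e-01,
         3.39599563e+02],
       [-9.99665306e-01, -2.31780633e-02,  1.14914650e-02,
         4.61133057e+01],
       [-7.02185016e-03, -1.84422813e-01, -9.82821917e-01,
         1.25875476e+03],
       [ 0.00000000e+00,  0.00000000e+00,  0.00000000e+00,
         1.00000000e+00]])}
side {'fov_y': 56.75866193135976, 'cx': 317.30489388152307, 'cy': 202.37923184069209, 'pose': array([[ 9.74691227e-01, -1.51444460e-01,  1.64443263e-01,
         3.72529982e+02],
       [-2.23287304e-01, -6.95511975e-01,  6.82939142e-01,
        -5.96532377e+02],
       [ 1.09449095e-02, -7.02372884e-01, -7.11725046e-01,
         7.34642306e+02],
       [ 0.00000000e+00,  0.00000000e+00,  0.00000000e+00,
         1.00000000e+00]])}
```

View pics/top1.png

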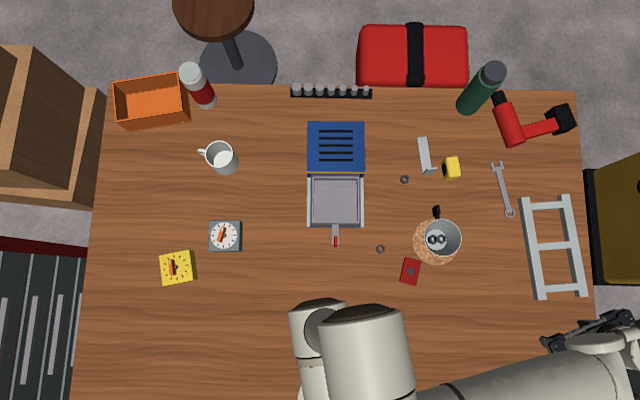

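View pics/side1.png

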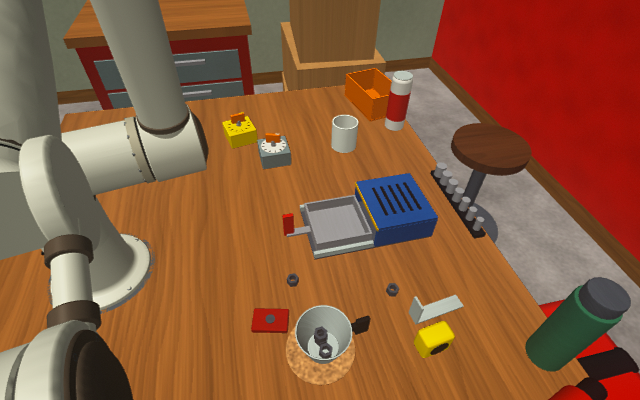

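The top view shows the pot at (440,238) with its handle at (436,211), the tray at (335,202) with its tab at (335,236), and the hood at (336,147). The loose nuts are at (404,179) and (380,248). Candidates for the key: the grey timer (225,236), which is the one I want, and the yellow look-alike (177,267), to be left alone. Now measuring.

Run:
```python
from h import *
def msk(n):
    z=np.load("/tmp/%s.npz"%n); p=z["p"]; P=cloud(n,z["d"]); return p,P,cv2.cvtColor(p,cv2.COLOR_RGB2HSV)
p,P,H=msk("top"); ps,Ps,Hs=msk("side")
def box(P,m,u0,u1,v0,v1):
    b=np.zeros(m.shape,bool); b[v0:v1,u0:u1]=1; return P[m&b&np.isfinite(P[...,2])]
def rep(n,Q):
    if len(Q)<3: print(n,len(Q)); return
    print(n,len(Q),"mean",Q.mean(0).round(1),"lo",np.percentile(Q,2,0).round(),"hi",np.percentile(Q,98,0).round())
for n,P,H,B in(("top",P,H,dict(hood=(300,372,115,178),tray=(300,370,172,232),tab=(325,345,222,252),key=(212,238,222,250),ykey=(160,195,250,285),han=(428,445,200,222),pot=(405,470,205,270),n1=(396,412,171,187),n2=(372,388,240,256),mag=(395,425,255,290))),
 ("side",Ps,Hs,dict(hood=(350,440,170,250),tray=(298,375,190,258),tab=(278,300,208,240),key=(262,284,130,146),ykey=(228,246,110,126),han=(352,374,312,336),pot=(280,375,300,385),n1=(382,402,280,300),n2=(284,302,270,290),mag=(245,292,305,335)))):
    h,s,v=H[...,0],H[...,1],H[...,2]; z=P[...,2]
    rep(n+" hood",box(P,(h>100)&(h<125)&(s>120)&(z>55),*B["hood"]))
    rep(n+" traywall",box(P,(z>36)&(z<46)&(s<60),*B["tray"]))
    rep(n+" tab",box(P,((h<8)|(h>172))&(s>140)&(z>25),*B["tab"]))
    q=box(P,(h<14)&(s>150)&(z>66),*B["key"]); rep(n+" key",q)
    if len(q)>5:
        c=np.cov(q[:,:2].T); w,V=np.linalg.eigh(c); print("  axis",np.degrees(np.arctan2(V[1,1],V[0,1])),np.sqrt(w))
    rep(n+" han",box(P,(v<70)&(z>25),*B["han"]))
    q=box(P,(z>68)&(z<82)&(s<60),*B["pot"]); rep(n+" rim",q)
    A=np.c_[q[:,:2]*2,np.ones(len(q))]; x=np.linalg.lstsq(A,(q[:,:2]**2).sum(1),rcond=None)[0]; print("  circ",x[:2],np.sqrt(x[2]+x[0]**2+x[1]**2))
    for k in("n1","n2"): rep(n+" "+k,box(P,(s<90)&(v<110)&(z>5),*B[k])) 
    q=box(P,(h>5)&(h<20)&(z>0)&(z<8)&(s>80),*B["pot"]); 
    rep(n+" mag",box(P,((h<8)|(h>172))&(s>140),*B["mag"]))
# dark blobs anywhere on bench at nut size (top)
m=((H[...,2]<95)&(H[...,1]<110)&(P[...,2]>4)&(P[...,2]<30)).astype(np.uint8) if 0 else None
for P,H,n in((cloud("top",np.load("/tmp/top.npz")["d"]),cv2.cvtColor(p,cv2.COLOR_RGB2HSV),"top"),(Ps,Hs,"side")):
    m=((H[...,2]<110)&(H[...,1]<110)&(P[...,2]>4)&(P[...,2]<40)).astype(np.uint8)
    k,l,st,c=cv2.connectedComponentsWithStats(m)
    for i in range(1,k):
        if st[i,4]>12: print(n,c[i].round(),st[i,4],P[l==i].mean(0).round(1))
big=np.hstack([cv2.resize(a,None,fx=5,fy=5,interpolation=cv2.INTER_CUBIC) for a in(p[200:275,150:230],p[200:275,405:475])])
big2=cv2.resize(ps[250:385,235:385],None,fx=4,fy=4,interpolation=cv2.INTER_CUBIC)
cv2.imwrite("pics/c1.png",big[:,:,::-1]); cv2.imwrite("pics/c2.png",big2[:,:,::-1])
```

```text
top hood 2498 mean [721.2  13.2  74. ] lo [650. -68.  69.] hi [795.  94.  79.]
top traywall 320 mean [567.7  11.7  39.8] lo [498. -60.  36.] hi [638.  80.  44.]
top tab 33 mean [441.8   9.5  75.5] lo [431.   4.  47.] hi [455.  13.  84.]
top key 53 mean [451.1 328.9  92.2] lo [436. 321.  83.] hi [471. 338.  99.]
  axis 160.44339059355892 [ 2.87600761 11.29296713]
top han 83 mean [ 536.7 -280.9   56.9] lo [ 518. -287.   30.] hi [ 553. -277.   74.]
top rim 211 mean [ 469.1 -300.3   73.3] lo [ 408. -344.   68.] hi [ 545. -241.   78.]
  circ [ 466.78729416 -289.42026301] 53.63306359129123
top n1 41 mean [ 641.6 -199.2   15.4] lo [ 631. -210.    9.] hi [ 654. -188.   21.]
top n2 41 mean [ 429.1 -126.1   16.1] lo [ 419. -137.    9.] hi [ 439. -116.   22.]
top mag 411 mean [ 365.7 -212.3   13.2] lo [ 329. -240.    6.] hi [ 403. -185.   19.]
side hood 2682 mean [720.5  -2.9  71.7] lo [648. -74.  59.] hi [796.  91.  75.]
side traywall 378 mean [5.694e+02 1.000e-01 3.840e+01] lo [500. -62.  36.] hi [640.  78.  41.]
side tab 181 mean [443.9   2.5  56.7] lo [432.  -0.  27.] hi [456.  10.  80.]
si
[... 1371 characters left out ...]
[ 315.3 -690.8   14.5]
side [206.  55.] 420 [ 260.  1088.    19.4]
side [105.  64.] 146 [-159.9 1088.5   18.6]
side [275. 161.] 277 [452.  285.6  22.5]
side [459. 204.] 830 [913.    6.1  18.2]
side [338. 207.] 448 [586.   58.9  23.3]
side [306. 217.] 44 [498.3  45.7  17.2]
side [339. 241.] 393 [558.5 -55.2  24.2]
side [127. 263.] 171 [ 66.9 -17.3  29.6]
side [365. 246.] 47 [621.8 -75.3  11.6]
side [292. 279.] 94 [ 428.9 -130.7   12.1]
side [392. 289.] 104 [ 642.3 -203.2   12.1]
side [270. 319.] 60 [ 366.4 -215.6   13.9]
side [322. 342.] 339 [ 460.2 -292.5   25.1]
side [305. 339.] 116 [ 428.7 -280.3   25.6]
side [540. 357.] 466 [ 863.3 -412.3   22.2]
side [322. 362.] 21 [ 450.3 -331.3   28.6]
```

View pics/c2.png

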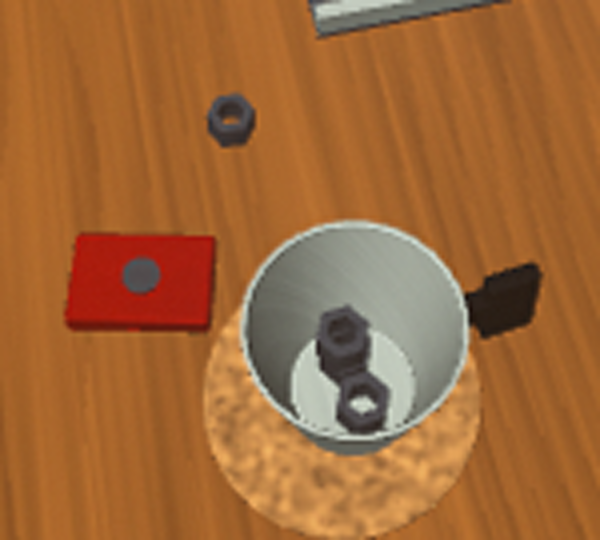

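Plan: loose nuts first, then the pot. The crop shows the nuts stacked in the pot and that it stands off the pad's centre. First I'll go over the near nut at about (429,-128).

```bash
python3 -m pendant '[{"translation":[0,0,0],"twist":[0,0,0.136],"fingers":0.65},{"translation":[0,0,0],"twist":[0,0,0.136],"fingers":0.65},{"translation":[0,0,0],"twist":[0,0,0.135],"fingers":0.65},{"translation":[0.025,-0.05,0],"twist":[0,0,0],"fingers":0.65},{"translation":[0.025,-0.05,0],"twist":[0,0,0],"fingers":0.65},{"translation":[0.025,-0.05,0],"twist":[0,0,0],"fingers":0.65},{"translation":[0.025,-0.05,0],"twist":[0,0,0],"fingers":0.65},{"translation":[0.025,-0.05,0.01],"twist":[0,0,0],"fingers":0.65},{"translation":[0.025,-0.05,0.02],"twist":[0,0,0],"fingers":0.65},{"translation":[0.025,-0.05,0.03],"twist":[0,0,0],"fingers":0.65},{"translation":[0.027,-0.05,0.03],"twist":[0,0,0],"fingers":0.65},{"translation":[0,0,0],"twist":[0,0,0],"fingers":0.65}]' 15
python3 - <<'E'
from h import *
o=sensors.observe(); print(o["joint_pos"].round(3),o["ee_pos"].round(1),o["tcp_rot"].round(3),o["wrist_force"].round(1))
E
```

```text
time_s: 1.6
ee_pos: [427.3, -126.0, 140.0]
tcp_rot: [-3.138, 0.005, 0.006]
wrist_force: [-0.4, -0.3, -0.1]
finger_gap: 0.649
grasp_force: 0.0
[-5.600e-01 -8.600e-02  2.038e+00  1.000e-03  1.196e+00  1.005e+00] [ 427.3 -126.   140. ] [-3.138  0.005  0.006] [-0.4 -0.3 -0.1]
```

```bash
python3 -m pendant '[{"translation":[0.001,0.002,0.04],"twist":[0,0,0],"fingers":0.65},{"translation":[0,0,0.04],"twist":[0,0,0],"fingers":0.65},{"translation":[0,0,0.03],"twist":[0,0,0],"fingers":0.65},{"translation":[0,0,0.0105],"twist":[0,0,0],"fingers":0.65},{"translation":[0,0,0],"twist":[0,0,0],"fingers":0.1},{"translation":[0,0,0],"twist":[0,0,0],"fingers":0.1},{"translation":[0,0,0],"twist":[0,0,0],"fingers":0.1},{"translation":[0,0,0],"twist":[0,0,0],"fingers":0.1},{"translation":[0,0,0],"twist":[0,0,0],"fingers":0.1}]' 20
python3 -m pendant '[{"translation":[0,0,-0.04],"twist":[0,0,0],"fingers":0.1},{"translation":[0,0,-0.05],"twist":[0,0,0],"fingers":0.1},{"translation":[0,0,-0.02],"twist":[0,0,0],"fingers":0.1},{"translation":[0,0,0],"twist":[0,0,0],"fingers":0.1}]'
```

```text
time_s: 2.72
ee_pos: [430.0, -132.5, 23.1]
tcp_rot: [3.141, -0.001, -0.0]
wrist_force: [-1.8, -0.0, 4.6]
finger_gap: 0.261
grasp_force: 20.0
time_s: 3.22
ee_pos: [430.5, -132.9, 133.8]
tcp_rot: [3.14, -0.003, -0.0]
wrist_force: [-0.0, -0.7, -0.2]
finger_gap: 0.257
grasp_force: 20.0
```

```bash
python3 -m pendant '[{"translation":[0.045,-0.032,0],"twist":[0,0,0],"fingers":0.1},{"translation":[0.045,-0.032,0],"twist":[0,0,0],"fingers":0.1},{"translation":[0.045,-0.032,0],"twist":[0,0,0],"fingers":0.1},{"translation":[0.045,-0.032,0],"twist":[0,0,0],"fingers":0.1},{"translation":[0,0,0.04],"twist":[0,0,0],"fingers":0.1},{"translation":[0,0,0.035],"twist":[0,0,0],"fingers":0.1},{"translation":[0,0,0.02],"twist":[0,0,0],"fingers":0.1},{"translation":[0,0,0],"twist":[0,0,0],"fingers":0.1}]'
python3 -m pendant '[{"translation":[0,0,0],"twist":[0,0,0],"fingers":0.4},{"translation":[0,0,0],"twist":[0,0,0],"fingers":0.4},{"translation":[0,0,-0.04],"twist":[0,0,0],"fingers":0.4},{"translation":[0,0,-0.05],"twist":[0,0,0],"fingers":0.4},{"translation":[0,0,0],"twist":[0,0,0],"fingers":0.6}]'
python3 - <<'E'
from h import *
snap("top","t2.png")
o=sensors.observe(); print(o["joint_pos"].round(3),o["ee_pos"].round(1),o["tcp_rot"].round(3))
E
```

```text
time_s: 4.22
ee_pos: [608.1, -4.1, 35.4]
tcp_rot: [-3.141, 0.003, -0.0]
wrist_force: [0.6, 0.3, -0.6]
finger_gap: 0.258
grasp_force: 20.0
time_s: 4.85
ee_pos: [613.4, -5.0, 133.8]
tcp_rot: [3.139, -0.011, -0.0]
wrist_force: [0.8, -0.1, -0.1]
finger_gap: 0.485
grasp_force: 0.0
[-0.205  0.338  1.589 -0.     1.208  1.366] [611.5  -4.7 130.7] [ 3.14  -0.006 -0.   ]
```

```bash
python3 -m pendant '[{"translation":[0.007,0.049,0],"twist":[0,0,0],"fingers":0.6},{"translation":[0.008,0.049,0],"twist":[0,0,0],"fingers":0.6},{"translation":[0.008,0.049,0],"twist":[0,0,0],"fingers":0.6},{"translation":[0.008,0.049,0],"twist":[0,0,0],"fingers":0.6},{"translation":[0,0,0.03],"twist":[0,0,0],"fingers":0.6},{"translation":[0,0,0],"twist":[0,0,0],"fingers":0.6},{"translation":[0,0,0],"twist":[0,0,0],"fingers":0.6}]'
python3 - <<'E'
from h import *
p,d=snap("top","t3.png"); q,e=snap("side")
a=cv2.resize(p[100:275,300:480],None,fx=2.2,fy=2.2,interpolation=cv2.INTER_CUBIC); b=cv2.resize(q[150:390,240:440],(385*200//240,385))[:,:]
cv2.imwrite("pics/c3.png",np.hstack([a,b])[:,:,::-1])
E
```

```text
time_s: 5.78
ee_pos: [640.2, -199.5, 97.2]
tcp_rot: [-3.141, 0.001, 0.0]
wrist_force: [0.1, 0.3, -0.0]
finger_gap: 0.599
grasp_force: 0.0
```

View pics/c3.png

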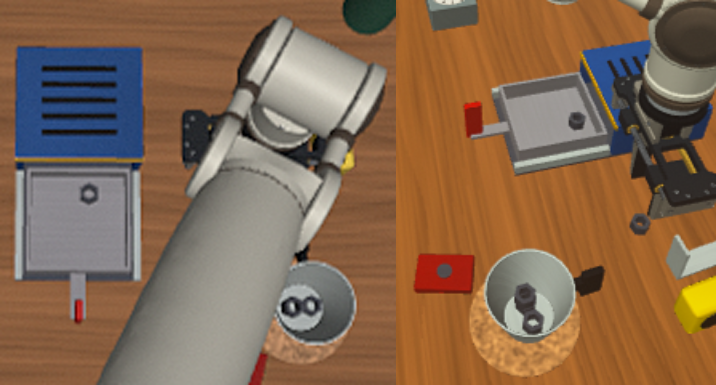

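The first nut is in the tray and the gripper is over the second one.

```bash
python3 -m pendant '[{"translation":[0.001,0.001,0.04],"twist":[0,0,0],"fingers":0.6},{"translation":[0.001,0,0.028],"twist":[0,0,0],"fingers":0.6},{"translation":[0,0,0.009],"twist":[0,0,0],"fingers":0.6},{"translation":[0,0,0],"twist":[0,0,0],"fingers":0.6},{"translation":[0,0,0],"twist":[0,0,0],"fingers":0.1},{"translation":[0,0,0],"twist":[0,0,0],"fingers":0.1},{"translation":[0,0,0],"twist":[0,0,0],"fingers":0.1},{"translation":[0,0,0],"twist":[0,0,0],"fingers":0.1},{"translation":[0,0,0],"twist":[0,0,0],"fingers":0.1},{"translation":[0,0,-0.04],"twist":[0,0,0],"fingers":0.1},{"translation":[0,0,-0.05],"twist":[0,0,0],"fingers":0.1},{"translation":[0,0,-0.02],"twist":[0,0,0],"fingers":0.1},{"translation":[0,0,0],"twist":[0,0,0],"fingers":0.1}]' 20
python3 - <<'E'
from h import *
o=sensors.observe(); print(o["joint_pos"].round(3),o["ee_pos"].round(1),o["tcp_rot"].round(3))
E
```

```text
time_s: 7.5
ee_pos: [643.1, -201.7, 131.3]
tcp_rot: [3.14, -0.002, -0.0]
wrist_force: [0.1, 0.1, -0.6]
finger_gap: 0.269
grasp_force: 20.0
[-0.483  0.491  1.386 -0.     1.263  1.088] [ 643.1 -201.7  131.3] [ 3.14e+00 -2.00e-03 -0.00e+00]
```

```bash
python3 -m pendant '[{"translation":[-0.013,-0.045,0],"twist":[0,0,0],"fingers":0.1},{"translation":[-0.013,-0.045,0],"twist":[0,0,0],"fingers":0.1},{"translation":[-0.013,-0.045,0],"twist":[0,0,0],"fingers":0.1},{"translation":[-0.013,-0.045,0],"twist":[0,0,0],"fingers":0.1},{"translation":[-0.011,-0.042,0],"twist":[0,0,0],"fingers":0.1},{"translation":[0,0,0.04],"twist":[0,0,0],"fingers":0.1},{"translation":[0,0,0.035],"twist":[0,0,0],"fingers":0.1},{"translation":[0,0,0.02],"twist":[0,0,0],"fingers":0.1},{"translation":[0,0,0],"twist":[0,0,0],"fingers":0.1},{"translation":[0,0,0],"twist":[0,0,0],"fingers":0.4},{"translation":[0,0,0],"twist":[0,0,0],"fingers":0.4},{"translation":[0,0,-0.05],"twist":[0,0,0],"fingers":0.4},{"translation":[0,0,-0.06],"twist":[0,0,0],"fingers":0.4},{"translation":[0,0,-0.06],"twist":[0,0,0],"fingers":0.4},{"translation":[0,-0.06,0],"twist":[0,0,0],"fingers":0.4},{"translation":[0,-0.06,0],"twist":[0,0,0],"fingers":0.4},{"translation":[0,-0.06,0],"twist":[0,0,0],"fingers":0.4},{"translation":[0,0,0],"twist":[0,0,0],"fingers":0.4},{"translation":[0,0,0],"twist":[0,0,0],"fingers":0.4}]'
cat > pot.py <<'E'
from h import *
def rim(n,z=75,c0=(464,-291)):
    p,d=snap(n,None); m,f,T=cam(n); H=cv2.cvtColor(p,cv2.COLOR_RGB2HSV); P=cloud(n,d)
    # silhouette of non-wood, rim-height points: ray-intersect with plane z
    M=(P[...,2]>69)&(P[...,2]<81)&(H[...,1]<70)&(H[...,2]>80)&(np.hypot(P[...,0]-c0[0],P[...,1]-c0[1])<90)
    v,u=np.nonzero(M)
    r=np.stack([(u-m["cx"])/f,(v-m["cy"])/f,np.ones(len(u))],-1)@T[:3,:3].T; t=T[:3,3]
    q=t+r*((z-t[2])/r[:,2])[:,None]
    # rim edge: ellipse by convex hull -> circle with sub-sample
    hull=cv2.convexHull(q[:,:2].astype(np.float32)); (c,rad)=cv2.minEnclosingCircle(hull)
    Hd=(H[...,2]<60)&(P[...,2]>20)&(np.hypot(P[...,0]-c[0],P[...,1]-c[1])<115)&(np.hypot(P[...,0]-c[0],P[...,1]-c[1])>57)
    h=P[Hd]; top=h[h[:,2]>66]
    pad=(H[...,0]<22)&(H[...,1]>60)&(abs(P[...,2]-3)<6)&(np.hypot(P[...,0]-c[0],P[...,1]-c[1])<130)
    return p,c,rad,h,top,P,H
if __name__=="__main__":
    for n in("top","side"):
        p,c,rad,h,top,P,H=rim(n); print(n,"rim",np.round(c,1),round(rad,1),"handle",len(h),h.mean(0).round(1),np.percentile(h,[3,97],0).round(1).tolist(),"toprow",len(top),top.mean(0).round(1) if len(top) else "")
        # pad: fit by bright cork - print hsv samples
    cv2.imwrite("pics/t4.png",p[:,:,::-1])
    p=np.load("/tmp/top.npz")["p"]; cv2.imwrite("pics/t5.png",cv2.resize(p[90:300,290:490],None,fx=2.8,fy=2.8,interpolation=cv2.INTER_CUBIC)[:,:,::-1])
    print(H[385-8,322],H[372,300],H[340,250]); o=sensors.observe(); print(o["joint_pos"].round(3),o["ee_pos"].round(1),o["tcp_rot"].round(3))
E
python3 pot.py
```

```text
time_s: 9.88
ee_pos: [579.7, 200.4, 206.0]
tcp_rot: [3.141, -0.001, 0.0]
wrist_force: [0.2, -0.0, 0.3]
finger_gap: 0.405
grasp_force: 0.0
top rim [ 460.  -291.8] 53.4 handle 82 [ 536.7 -280.8   56.6] [[519.9, -286.0, 28.4], [553.1, -277.4, 72.9]] toprow 30 [ 540.1 -282.1   70.4]
side rim [ 460.9 -294.4] 53.7 handle 219 [ 537.  -288.4   54.6] [[520.5, -291.7, 27.4], [552.3, -282.1, 71.0]] toprow 68 [ 540.4 -286.2   69.5]
[ 15 160 191] [ 15 159 202] [ 14 191 170]
[ 0.135  0.275  1.513 -0.     1.353  1.707] [579.9 199.4 205.7] [ 3.141e+00 -1.000e-03 -2.000e-03]
```

View pics/t5.png

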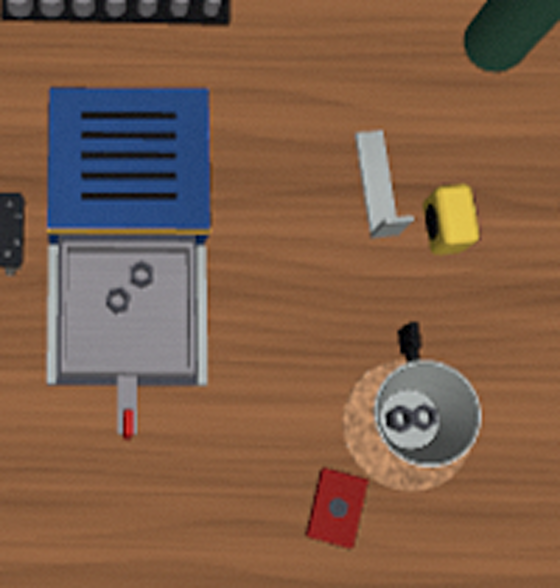

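Both loose nuts are in the tray, and I see no others. I'll take the pot's handle with the hand tilted outwards about 45°, so the tip of about 110° back toward the robot stays within the wrist's range. I'll test the tilt in the air near the pot and fit the arm's geometry.

```bash
python3 -m pendant '[{"translation":[0,0.05,0],"twist":[0,0,-0.06],"fingers":0.5},{"translation":[0,0.06,0],"twist":[0,0,-0.05],"fingers":0.5},{"translation":[0,0.06,0],"twist":[0,0,0],"fingers":0.5},{"translation":[0,0.06,0],"twist":[0,0,0],"fingers":0.5},{"translation":[0,0.06,0],"twist":[0,0,0],"fingers":0.5},{"translation":[0,0.06,0],"twist":[0,0,0],"fingers":0.5},{"translation":[0,0.06,0],"twist":[0,0,0],"fingers":0.5},{"translation":[0,0.06,0],"twist":[0,0,0],"fingers":0.5},{"translation":[0,0,0],"twist":[0,-0.15,0],"fingers":0.5},{"translation":[0,0,0],"twist":[0,-0.15,0],"fingers":0.5},{"translation":[0,0,0],"twist":[0,-0.15,0],"fingers":0.5},{"translation":[0,0,0],"twist":[0,-0.15,0],"fingers":0.5},{"translation":[0,0,0],"twist":[0,-0.15,0],"fingers":0.5},{"translation":[0,0,0],"twist":[0,0,0],"fingers":0.5},{"translation":[0,0,0],"twist":[0,0,0],"fingers":0.5}]'
cat > fk.py <<'E'
from h import *
from scipy.optimize import least_squares
D=[([-1.374,.159,1.598,0,1.386,-.210],[227.4,-527.5,230.6],[3.1416,0,.407]),([-.56,-.086,2.038,.001,1.196,1.005],[427.3,-126,140],[3.1416,.0,.0]),
([-.205,.338,1.589,0,1.208,1.366],[611.5,-4.7,130.7],[3.14,-.006,0]),([-.483,.491,1.386,0,1.263,1.088],[643.1,-201.7,131.3],[3.14,-.002,0]),([.135,.275,1.513,0,1.353,1.707],[579.9,199.4,205.7],[3.141,-.001,-.002])]
def Rx(a,ax): return R.from_rotvec(np.array(ax)*a).as_matrix()
X,Y,Z=[1,0,0],[0,1,0],[0,0,1]
def fk(q,p):
    a,d,h,L2,A,B,Lw,s4,s6,c6=p[:10]
    R1=Rx(q[0],Z); R2=R1@Rx(q[1],Y); R3=R2@Rx(q[2],Y); R4=R3@Rx(s4*q[3],Z); R5=R4@Rx(q[4],Y); R6=R5@Rx(s6*q[5]+c6,Z)
    return R1@[a,d,h]+R2@[0,0,L2]+R3@[B,0,A]+R6@[0,0,Lw],R6
P0=np.load("/tmp/p.npy") if __import__("os").path.exists("/tmp/p.npy") else None
def ik(pos,Rt,q0,p=None):
    p=P0 if p is None else p
    lo=np.array([-2.91,-.94,.18,-1.29,.17,-3])+.02; hi=np.array([2.91,2.29,2.7,4.43,2.64,3])-.02
    def f(q):
        x,r=fk(q,p); return np.r_[(x-pos)/100,R.from_matrix(r.T@Rt).as_rotvec()]
    s=least_squares(f,np.clip(q0,lo+.01,hi-.01),bounds=(lo,hi)); return s.x,np.abs(s.fun).max()
if __name__=="__main__":
    o=sensors.observe(); print(o["joint_pos"].round(3),o["ee_pos"].round(1),o["tcp_rot"].round(3))
    D.append((o["joint_pos"],o["ee_pos"],o["tcp_rot"])); best=None
    for s4 in(1,-1):
      for s6 in(1,-1):
        def f(x):
            p=np.r_[x[:7],s4,s6,x[7]]; o=[]
            for q,t,e in D:
                a,r=fk(q,p); o+=list((a-t)/10)+list(10*R.from_matrix(r.T@R.from_euler("xyz",e).as_matrix()).as_rotvec())
            return o
        for c in(0,1.57,3.14,-1.57):
            s=least_squares(f,[50,120,300,400,400,0,250,c])
            if best is None or s.cost<best[0]: best=(s.cost,np.r_[s.x[:7],s4,s6,s.x[7]])
    print(best); np.save("/tmp/p.npy",best[1])
E
python3 fk.py
```

```text
time_s: 11.85
ee_pos: [622.2, -268.1, 206.5]
tcp_rot: [3.14, 0.747, 0.107]
wrist_force: [-0.1, 0.7, 0.5]
finger_gap: 0.502
grasp_force: 0.0
[-0.427  1.063  0.521 -0.438  2.181  0.898] [ 622.2 -268.1  206.5] [3.14  0.747 0.107]
(np.float64(0.006108824233621462), array([-2.70302895e-01,  1.19864088e+02,  2.97336339e+02,  3.85948870e+02,
        5.19151725e+02,  4.72112898e+01,  3.05118980e+02,  1.00000000e+00,
        1.00000000e+00,  1.57173258e+00]))
```

```bash
cat > plan.py <<'E'
from fk import *
def tool(a,hd,t=0):  # pot heading hd, tool tilt a outward, pot tip t toward -x of pot
    Rp=Rx(hd,Z)@Rx(-t,Y); return Rp, Rp@R.from_euler("xyz",[np.pi,a,0]).as_matrix()
def pose(grip,a,hd,t=0):
    Rp,Rt=tool(a,hd,t); return np.array(grip)+2*Rt[:,2],Rt
if __name__=="__main__":
    q=np.array([-0.427,1.063,0.521,-0.438,2.181,0.898])
    for z in(150,100,50): 
        g=[460.5+84*np.cos(.11),-293+84*np.sin(.11),z]; x,r=pose(g,.747,.11); q,e=ik(x,r,q); print("pick",z,x.round(1),q.round(2),round(e,4))
    q0=q
    for hd in(-.4,-.2,0,.11):
        q=q0
        for t in(0,30,60,80,100,110,120):
            tt=np.radians(t); Rp,_=tool(.747,hd,tt); lip=np.array([590,9,75.]) ; g=lip-Rp@np.array([-54-84,0,72-47]); 
            x,r=pose(g,.747,hd,tt); q,e=ik(x,r,q); print(hd,t,g.round(),q.round(2),round(e,4))
    for n in("top","side"):
        z=np.load("/tmp/%s.npz"%n); p=z["p"]; m,f,T=cam(n); lab=cv2.cvtColor(p,cv2.COLOR_RGB2LAB).astype(float)
        v,u=np.mgrid[0:400,0:640]; r=np.stack([(u-m["cx"])/f,(v-m["cy"])/f,np.ones(u.shape)],-1)@T[:3,:3].T; t=T[:3,3]; P=t+r*((3-t[2])/r[...,2])[...,None]
        L=cv2.GaussianBlur(p.astype(float),(0,0),1.2); b=L[...,0]+L[...,2]
        # score circle: mean contrast just inside vs outside, restricted to pixels not pot/handle/magnet (sat>100, not red)
        H=cv2.cvtColor(p,cv2.COLOR_RGB2HSV); ok=(H[...,1]>90)&(H[...,0]>8)&(H[...,0]<25); best=[]
        for cx in np.arange(430,480,1.):
            for cy in np.arange(-320,-260,1.):
                d=np.hypot(P[...,0]-cx,P[...,1]-cy); i=ok&(d<69)&(d>62); o=ok&(d>71)&(d<80); best.append((b[i].mean()-b[o].mean(),cx,cy,i.sum()))
        print(n,sorted(best)[-4:])
E
python3 plan.py
```

```text
pick 150 [ 542.6 -283.9  148.5] [-0.49  0.86  0.96 -0.42  1.94  0.95] 0.0
pick 100 [ 542.6 -283.9   98.5] [-0.49  0.92  0.97 -0.41  1.88  0.98] 0.0
pick 50 [ 542.6 -283.9   48.5] [-0.49  0.98  0.97 -0.41  1.82  1.  ] 0.0
-0.4 0 [717. -45.  50.] [-0.27  1.42  0.2   0.12  2.22  1.74] 0.0341
-0.4 30 [712. -42. 122.] [-0.24  0.77  1.01  0.03  1.58  1.72] 0.0
-0.4 60 [673. -26. 182.] [-0.19  0.25  1.62 -0.07  0.98  1.81] 0.0
-0.4 80 [635. -10. 207.] [-0.13 -0.03  1.98 -0.3   0.58  2.04] 0.0
-0.4 100 [591.   9. 215.] [-0.04 -0.2   2.28 -1.22  0.31  2.98] 0.0123
-0.4 110 [568.  18. 213.] [-0.06 -0.3   2.37 -1.26  0.25  2.98] 0.1586
-0.4 120 [546.  27. 207.] [-0.07 -0.4   2.46 -1.27  0.19  2.98] 0.3127
-0.2 0 [725. -18.  50.] [-0.2   1.41  0.2   0.02  2.19  1.58] 0.0838
-0.2 30 [719. -17. 122.] [-0.19  0.8   0.97  0.    1.6   1.58] 0.0
-0.2 60 [679.  -9. 182.] [-0.19  0.25  1.62 -0.    0.97  1.58] 0.0
-0.2 80 [638.  -1. 207.] [-0.19 -0.06  2.   -0.02  0.55  1.59] 0.0
-0.2 100 [591.   9. 215.] [-0.17 -0.28  2.31 -0.18  0.19  1.76] 0.0681
-0.2 110 [567.  14. 213.] [-0.09 -0.33  2.4  -1.27  0.1
[... 1022 characters left out ...]
.float64(51.23488649745454), np.float64(455.0), np.float64(-291.0), np.int64(209)), (np.float64(51.693331821810006), np.float64(456.0), np.float64(-292.0), np.int64(211)), (np.float64(51.809404868431415), np.float64(456.0), np.float64(-293.0), np.int64(218)), (np.float64(51.935696239556364), np.float64(455.0), np.float64(-292.0), np.int64(209))]
side [(np.float64(64.83346352420128), np.float64(457.0), np.float64(-292.0), np.int64(488)), (np.float64(65.1916105096389), np.float64(456.0), np.float64(-293.0), np.int64(497)), (np.float64(65.33268712176684), np.float64(456.0), np.float64(-292.0), np.int64(499)), (np.float64(65.54234663145084), np.float64(455.0), np.float64(-292.0), np.int64(488))]
```

```bash
python3 -m pendant '[{"translation":[0.016,0.002,0.03],"twist":[0,0,0],"fingers":0.45},{"translation":[0.016,0.003,0.03],"twist":[0,0,0],"fingers":0.45},{"translation":[0.016,0.002,0.03],"twist":[0,0,0],"fingers":0.45},{"translation":[0,0,0],"twist":[0,0,0],"fingers":0.45},{"translation":[0,0,0],"twist":[0,0,0],"fingers":0.45}]' 60
cat > tf.py <<'E'
from h import *
def to(tgt,rpy):
    o=sensors.observe(); Rt=R.from_euler("xyz",o["tcp_rot"]).as_matrix(); print("now",o["ee_pos"].round(1),o["tcp_rot"].round(3),"F",o["wrist_force"].round(1),"q",o["joint_pos"].round(2))
    print("  d(mm, tool)",(Rt.T@(np.array(tgt)-o["ee_pos"])).round(1),"twist",R.from_matrix(Rt.T@R.from_euler("xyz",rpy).as_matrix()).as_rotvec().round(3))
E
python3 - <<'E'
from pot import *
from tf import to
p,c,rad,h,top,P,H=rim("side"); print(np.round(c,1),rad,h.mean(0).round(1),np.percentile(h,[3,97],0).round(1).tolist())
cv2.imwrite("pics/s6.png",cv2.resize(p[230:390,260:480],None,fx=3,fy=3,interpolation=cv2.INTER_CUBIC)[:,:,::-1])
to([542.6,-283.9,48.5],[3.1416,.747,.11])
E
```

```text
time_s: 12.48
ee_pos: [598.2, -277.7, 110.8]
tcp_rot: [3.138, 0.745, 0.106]
wrist_force: [0.8, 0.7, 0.5]
finger_gap: 0.449
grasp_force: 0.0
[ 460.8 -294.1] 53.48267364501953 [ 537.4 -288.3   54.4] [[521.0, -291.8, 27.0], [552.9, -281.9, 70.5]]
now [ 598.5 -277.6  110.7] [3.137 0.745 0.106] F [ 0.3 -1.1 -0. ] q [-0.45  1.06  0.72 -0.41  2.    0.97]
  d(mm, tool) [ 0.8 -0.  83.9] twist [ 0.002 -0.002 -0.003]
```

View pics/s6.png

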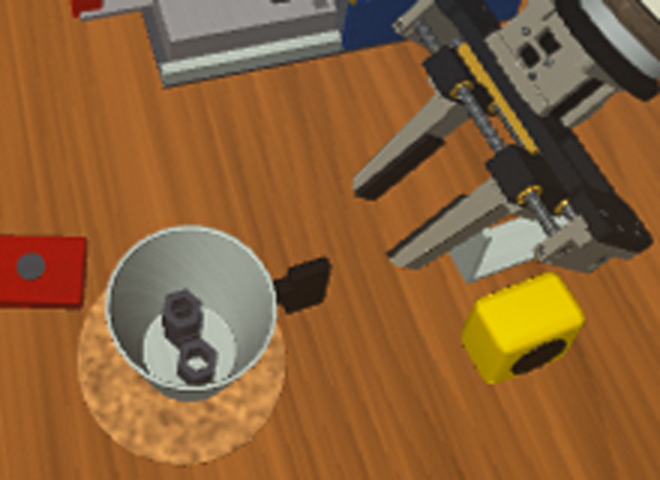

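The fingers line up with the handle (crop at about (302,285)). Advancing and gripping.

```bash
python3 -m pendant '[{"translation":[0,0,0.025],"twist":[0,0,0],"fingers":0.45},{"translation":[0,0,0.025],"twist":[0,0,0],"fingers":0.45},{"translation":[0.001,0,0.02],"twist":[0,0,0],"fingers":0.45},{"translation":[0,0,0.013],"twist":[0,0,0],"fingers":0.45},{"translation":[0,0,0],"twist":[0,0,0],"fingers":0.45},{"translation":[0,0,0],"twist":[0,0,0],"fingers":0},{"translation":[0,0,0],"twist":[0,0,0],"fingers":0},{"translation":[0,0,0],"twist":[0,0,0],"fingers":0},{"translation":[0,0,0],"twist":[0,0,0],"fingers":0},{"translation":[0,0,0],"twist":[0,0,0],"fingers":0},{"translation":[0,0,0],"twist":[0,0,0],"fingers":0},{"translation":[0,0,0],"twist":[0,0,0],"fingers":0}]' 60
python3 - <<'E'
from tf import to
to([542.6,-283.9,148.5],[3.1416,.747,.11])
E
```

```text
time_s: 14.02
ee_pos: [542.0, -282.9, 45.6]
tcp_rot: [3.141, 0.749, 0.11]
wrist_force: [2.7, 1.3, 2.4]
finger_gap: 0.102
grasp_force: 60.0
now [ 542.  -282.9   45.6] [3.141 0.749 0.11 ] F [2.7 1.3 2.4] q [-0.49  0.99  0.98 -0.41  1.82  1.01]
  d(mm, tool) [-69.7   1.1 -75.7] twist [ 0.     0.002 -0.   ]
```

```bash
python3 -m pendant '[{"translation":[-0.007,0,-0.007],"twist":[0,0,0],"fingers":0},{"translation":[-0.014,0,-0.015],"twist":[0,0,0],"fingers":0},{"translation":[-0.017,0,-0.018],"twist":[0,0,0],"fingers":0},{"translation":[-0.017,0,-0.018],"twist":[0,0,0],"fingers":0},{"translation":[-0.017,0,-0.018],"twist":[0,0,0],"fingers":0},{"translation":[-0.017,0,-0.018],"twist":[0,0,0],"fingers":0},{"translation":[-0.017,0,-0.018],"twist":[0,0,0],"fingers":0},{"translation":[0,0,0],"twist":[0,0,0],"fingers":0},{"translation":[0,0,0],"twist":[0,0,0],"fingers":0}]'
python3 - <<'E'
from pot import *
from fk import ik,fk,P0
from plan import *
o=sensors.observe(); print(o["joint_pos"].round(2),o["ee_pos"].round(1),o["wrist_force"].round(1),o["finger_gap"])
m,f,T=cam("side"); p,d=snap("side","s7.png")
# pour path: lip target over tray, tip t, constant heading .11 ; tipping begins at height
q=o["joint_pos"]; hd=.11
Rp,Rt=tool(.747,hd,0)
pr=None
for t in (0,20,40,60,80,90,100,110,120):
    tt=np.radians(t); Rp,_=tool(.747,hd,tt); w=min(t/70,1); lip=np.array([590,9,80.]); g=lip-Rp@np.array([-138,0,25]); 
    if t<60: g=np.array([640,19,200.])
    x,r=pose(g,.747,hd,tt); q,e=ik(x,r,q); lipw=g+Rp@np.array([-138,0,25]); bot=g+Rp@np.array([-117,0,-47])
    print(t,x.round(),q.round(2),round(e,4),"lip",lipw.round(),"foot",bot.round())
E
```

```text
time_s: 15.15
ee_pos: [540.3, -282.8, 198.7]
tcp_rot: [-3.14, 0.751, 0.111]
wrist_force: [0.1, 0.3, -3.2]
finger_gap: 0.107
grasp_force: 60.0
[-0.49  0.81  0.94 -0.44  2.01  0.91] [ 540.3 -282.8  198.7] [ 0.1  0.3 -3.2] 0.10733866073012441
0 [639.  19. 199.] [-0.09  0.99  0.65 -0.17  2.23  1.31] 0.0 lip [503.   4. 225.] foot [524.   6. 153.]
20 [639.  19. 198.] [-0.12  0.67  1.04 -0.09  1.82  1.34] 0.0 lip [503.   4. 176.] foot [547.   9. 116.]
40 [640.  19. 198.] [-0.15  0.39  1.39 -0.01  1.41  1.31] 0.0 lip [519.   6. 130.] foot [581.  12.  89.]
60 [681.  19. 185.] [-0.19  0.25  1.61  0.1   0.99  1.23] 0.0 lip [590.   9.  80.] foot [662.  17.  62.]
80 [639.  14. 210.] [-0.28 -0.07  2.01  0.4   0.63  0.93] 0.0 lip [590.   9.  80.] foot [664.  17.  88.]
90 [616.  12. 217.] [-0.34 -0.21  2.19  0.73  0.5   0.59] 0.0 lip [590.   9.  80.] foot [662.  17. 101.]
100 [592.   9. 219.] [-0.42 -0.33  2.37  1.23  0.47  0.08] 0.0 lip [590.   9.  80.] foot [657.  16. 113.]
110 [568.   7. 217.] [-0.51 -0.4   2.53  1.71  0.57 -0.43] 0.0 lip [590.   9.  80.] foot [650.  16. 124.]
120 [545.   4. 212.] [-0.61 -0.36  2.66  2.03  0.8  -0.81] 0.0 lip [590.   9.  80.] foot [642.  15. 134.]
```

View pics/s7.png

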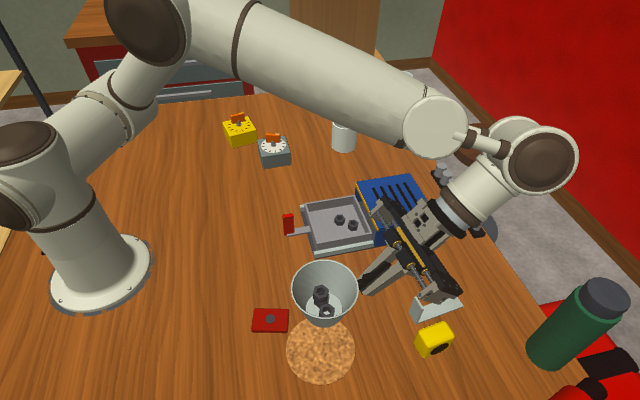

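Pot is held level. Working out the rows for carrying and tipping.

```bash
cat > rows.py <<'E'
from plan import *
def rows(W,A=None):
    """W: list of (TCP xyz, rotation matrix, nrows); prints per-row tool-frame shift (m) and twist"""
    o=sensors.observe(); x=o["ee_pos"]; r=R.from_euler("xyz",o["tcp_rot"]).as_matrix()
    for X,Rt,n in W:
        w=R.from_matrix(r.T@Rt).as_rotvec()/n; d=(np.array(X)-x)/n
        for k in range(n):
            rk=r@R.from_rotvec(w*k).as_matrix(); print((rk.T@d/1000).round(4).tolist(),w.round(3).tolist())
        x=np.array(X,float); r=Rt; print("--",x.round(1))
E
python3 - <<'E'
from rows import *
def pp(lip,t,n,hd=.11):
    Rp,Rt=tool(.747,hd,np.radians(t)); g=np.array(lip)-Rp@np.array([-138,0,25.]); return pose(g,.747,hd,np.radians(t))+(n,)
T0=tool(.747,.11,0)[1]
rows([([640,19,225],T0,8),pp([585,9,110],60,7),pp([587,9,100],80,3),pp([590,9,85],90,3),pp([590,9,75],100,3),pp([590,9,70],110,3),pp([590,9,70],120,3)])
E
```

```text
[0.0098, -0.0361, -0.0137] [-0.0, 0.001, 0.0]
[0.0098, -0.0361, -0.0137] [-0.0, 0.001, 0.0]
[0.0098, -0.0361, -0.0137] [-0.0, 0.001, 0.0]
[0.0099, -0.0361, -0.0137] [-0.0, 0.001, 0.0]
[0.0099, -0.0361, -0.0137] [-0.0, 0.001, 0.0]
[0.0099, -0.0361, -0.0137] [-0.0, 0.001, 0.0]
[0.0099, -0.0361, -0.0137] [-0.0, 0.001, 0.0]
[0.0099, -0.0361, -0.0137] [-0.0, 0.001, 0.0]
-- [640.  19. 225.]
[0.0047, 0.0006, -0.0024] [0.0, 0.15, 0.0]
[0.005, 0.0006, -0.0017] [0.0, 0.15, 0.0]
[0.0052, 0.0006, -0.0009] [0.0, 0.15, 0.0]
[0.0053, 0.0006, -0.0001] [0.0, 0.15, 0.0]
[0.0052, 0.0006, 0.0006] [0.0, 0.15, 0.0]
[0.0051, 0.0006, 0.0014] [0.0, 0.15, 0.0]
[0.0048, 0.0006, 0.0022] [0.0, 0.15, 0.0]
-- [675.7  19.  215.1]
[-0.0111, 0.0001, -0.0086] [0.0, 0.116, 0.0]
[-0.01, 0.0001, -0.0099] [0.0, 0.116, 0.0]
[-0.0088, 0.0001, -0.011] [0.0, 0.116, 0.0]
-- [636.5  14.5 230. ]
[-0.0071, 0.0001, -0.0019] [0.0, 0.058, 0.0]
[-0.007, 0.0001, -0.0023] [0.0, 0.058, 0.0]
[-0.0068, 0.0001, -0.0027] [0.0, 0.058, 0.0]
-- [616.3  11.9 221.6]
[-0.0073, 0.0, -0.0042] [-0.0, 0.058, 0.0]
[-0.007, 0.0, -0.0046] [-0.0, 0.058, 0.0]
[-0.0068, 0.0, -0.005] [-0.0, 0.058, 0.0]
-- [592.3   9.3 214.2]
[-0.0062, 0.0, -0.0056] [-0.0, 0.058, 0.0]
[-0.0059, 0.0, -0.0059] [-0.0, 0.058, 0.0]
[-0.0056, 0.0, -0.0063] [-0.0, 0.058, 0.0]
-- [568.3   6.6 207.5]
[-0.0048, -0.0, -0.0065] [-0.0, 0.058, 0.0]
[-0.0045, -0.0, -0.0067] [-0.0, 0.058, 0.0]
[-0.0041, -0.0, -0.007] [-0.0, 0.058, 0.0]
-- [544.9   4.  201.6]
```

```bash
python3 -m pendant '[{"translation":[0.005,-0.018,-0.007],"twist":[0,0,0],"fingers":0},{"translation":[0.01,-0.036,-0.014],"twist":[0,0,0],"fingers":0},{"translation":[0.01,-0.036,-0.014],"twist":[0,0,0],"fingers":0},{"translation":[0.01,-0.036,-0.014],"twist":[0,0,0],"fingers":0},{"translation":[0.01,-0.036,-0.014],"twist":[0,0,0],"fingers":0},{"translation":[0.01,-0.036,-0.014],"twist":[0,0,0],"fingers":0},{"translation":[0.01,-0.036,-0.014],"twist":[0,0,0],"fingers":0},{"translation":[0.01,-0.036,-0.014],"twist":[0,0,0],"fingers":0},{"translation":[0.005,-0.018,-0.007],"twist":[0,0,0],"fingers":0},{"translation":[0.005,0.001,-0.002],"twist":[0,0.15,0],"fingers":0},{"translation":[0.005,0.001,-0.002],"twist":[0,0.15,0],"fingers":0},{"translation":[0.005,0,-0.001],"twist":[0,0.15,0],"fingers":0},{"translation":[0.005,0.001,0],"twist":[0,0.15,0],"fingers":0},{"translation":[0.005,0,0.001],"twist":[0,0.15,0],"fingers":0},{"translation":[0.005,0.001,0.001],"twist":[0,0.15,0],"fingers":0},{"translation":[0.005,0,0.002],"twist":[0,0.15,0],"fingers":0},{"translation":[0,0,0],"twist":[0,0,0],"fingers":0},{"translation":[0,0,0],"twist":[0,0,0],"fingers":0}]'
python3 - <<'E'
from tf import to
from plan import *
to([675.7,19,215.1],R.from_matrix(tool(.747,.11,np.pi/3)[1]).as_euler("xyz"))
snap("side","s8.png")
E
```

```text
time_s: 17.45
ee_pos: [678.5, 18.4, 217.5]
tcp_rot: [-3.141, -0.298, 0.111]
wrist_force: [0.5, 0.6, -3.2]
finger_gap: 0.106
grasp_force: 60.0
now [678.5  18.4 217.5] [-3.141 -0.298  0.111] F [ 0.5  0.6 -3.2] q [-0.19  0.22  1.59  0.1   1.06  1.23]
  d(mm, tool) [-3.3 -0.9  1.5] twist [-0.     0.003  0.001]
```

View pics/s8.png

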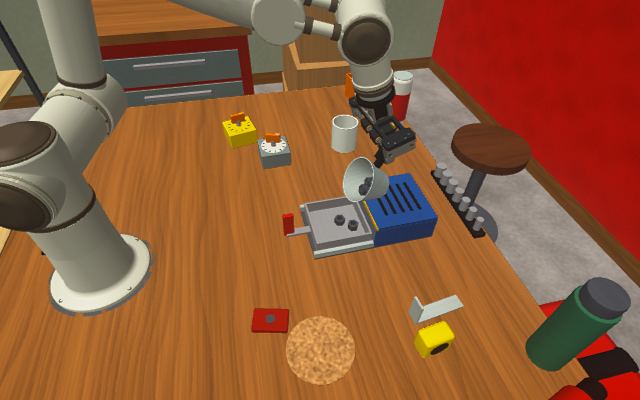

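Tracking is good: the pot is tipped 60° above the tray with the nuts still in it. Continuing slowly.

```bash
python3 -m pendant '[{"translation":[-0.012,0,-0.008],"twist":[0,0.116,0],"fingers":0},{"translation":[-0.011,0,-0.009],"twist":[0,0.116,0],"fingers":0},{"translation":[-0.01,0,-0.011],"twist":[0,0.116,0],"fingers":0},{"translation":[-0.007,0,-0.002],"twist":[0,0.058,0],"fingers":0},{"translation":[-0.007,0,-0.002],"twist":[0,0.058,0],"fingers":0},{"translation":[-0.007,0,-0.003],"twist":[0,0.058,0],"fingers":0},{"translation":[0,0,0],"twist":[0,0,0],"fingers":0},{"translation":[-0.007,0,-0.004],"twist":[0,0.058,0],"fingers":0},{"translation":[-0.007,0,-0.005],"twist":[0,0.058,0],"fingers":0},{"translation":[-0.007,0,-0.005],"twist":[0,0.058,0],"fingers":0},{"translation":[0,0,0],"twist":[0,0,0],"fingers":0},{"translation":[0,0,0],"twist":[0,0,0],"fingers":0}]'
python3 - <<'E'
from tf import to
from plan import *
to([592.3,9.3,214.2],R.from_matrix(tool(.747,.11,np.radians(100))[1]).as_euler("xyz"))
p,d=snap("side"); q,e=snap("top")
cv2.imwrite("pics/s9.png",np.hstack([cv2.resize(p[100:275,260:460],None,fx=2,fy=2),cv2.resize(q[100:275,270:420],None,fx=2,fy=2)])[:,:,::-1])
E
```

```text
time_s: 19.0
ee_pos: [593.8, 8.1, 215.5]
tcp_rot: [3.14, -0.997, 0.112]
wrist_force: [0.8, 0.6, -2.6]
finger_gap: 0.107
grasp_force: 60.0
now [593.8   8.1 215.5] [ 3.14  -0.997  0.112] F [ 0.8  0.6 -2.6] q [-0.42 -0.32  2.37  1.24  0.46  0.05]
  d(mm, tool) [-1.8 -1.3 -0.4] twist [-0.     0.002  0.001]
```

View pics/s9.png

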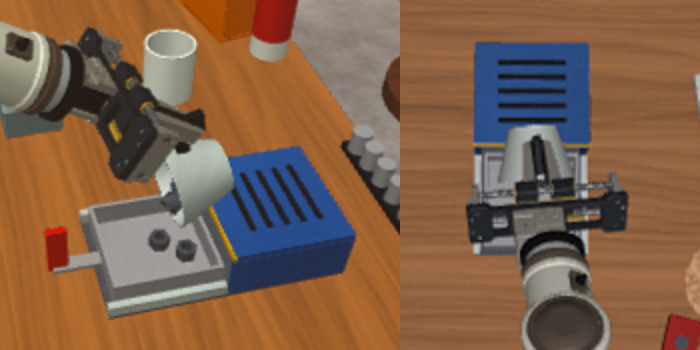

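Nuts are sitting at the lip, so I'll tip further.

```bash
python3 -m pendant '[{"translation":[-0.007,0,-0.006],"twist":[0,0.058,0],"fingers":0},{"translation":[-0.006,0,-0.006],"twist":[0,0.058,0],"fingers":0},{"translation":[-0.006,0,-0.006],"twist":[0,0.058,0],"fingers":0},{"translation":[0,0,0],"twist":[0,0,0],"fingers":0},{"translation":[-0.005,0,-0.0065],"twist":[0,0.058,0],"fingers":0},{"translation":[-0.0045,0,-0.0067],"twist":[0,0.058,0],"fingers":0},{"translation":[-0.004,0,-0.007],"twist":[0,0.058,0],"fingers":0},{"translation":[0,0,0],"twist":[0,0,0],"fingers":0},{"translation":[0,0,0],"twist":[0,0,0],"fingers":0},{"translation":[0,0,0],"twist":[0,0,0],"fingers":0},{"translation":[0,0,0],"twist":[0,0,0],"fingers":0}]'
python3 - <<'E'
from tf import to
from plan import *
to([544.9,4,201.6],R.from_matrix(tool(.747,.11,np.radians(120))[1]).as_euler("xyz"))
p,d=snap("side"); 
cv2.imwrite("pics/s10.png",cv2.resize(p[100:275,240:460],None,fx=3,fy=3,interpolation=cv2.INTER_CUBIC)[:,:,::-1])
E
```

```text
time_s: 20.48
ee_pos: [544.5, 3.1, 201.0]
tcp_rot: [3.138, -1.345, 0.114]
wrist_force: [-1.1, -0.3, -1.6]
finger_gap: 0.1
grasp_force: 60.0
now [544.5   3.1 201. ] [ 3.138 -1.345  0.114] F [-1.1 -0.3 -1.6] q [-0.62 -0.32  2.66  2.06  0.82 -0.86]
  d(mm, tool) [ 0.7 -0.9  0.4] twist [-0.     0.003  0.001]
```

View pics/s10.png

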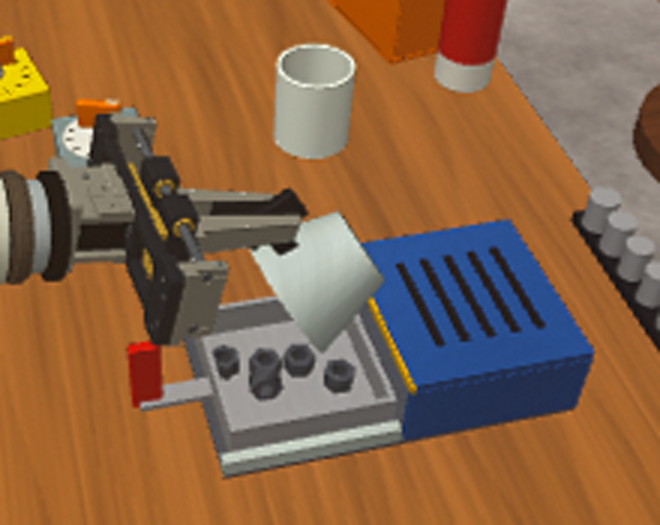

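Five nuts or more are in the tray (crop: (227,361), (265,360), (265,380), (300,360), (340,376)). Planning the way back and re-measuring the bare pad.

Run:
```python
from rows import *
def pp(lip,t,n,hd=.11):
    Rp,Rt=tool(.747,hd,np.radians(t)); g=np.array(lip)-Rp@np.array([-138,0,25.]); return pose(g,.747,hd,np.radians(t))+(n,)
T0=tool(.747,.11,0)[1]
rows([pp([590,9,85],100,3),pp([587,9,105],80,3),pp([585,9,115],60,3),([640,19,225],T0,7),([538.5,-282.2,120],T0,9)])
for n in("side",):
    z=np.load("/tmp/%s.npz"%n); p=z["p"]; P=cloud(n,z["d"]); 
    m,f,T=cam(n); v,u=np.mgrid[0:400,0:640]; r=np.stack([(u-m["cx"])/f,(v-m["cy"])/f,np.ones(u.shape)],-1)@T[:3,:3].T; t=T[:3,3]; P=t+r*((3-t[2])/r[...,2])[...,None]
    b=cv2.GaussianBlur(p.astype(float),(0,0),2)[...,2]; k=(np.hypot(P[...,0]-456,P[...,1]+292)<100)
    th=(np.percentile(b[k],90)+np.percentile(b[k],10))/2; q=P[k&(b>th)]; print("pad",q.mean(0),len(q),np.percentile(q,[1,99],0).round())
```

```text
[0.0112, -0.0003, 0.014] [-0.0, -0.115, 0.0]
[0.0127, -0.0003, 0.0126] [-0.0, -0.115, 0.0]
[0.0141, -0.0003, 0.011] [-0.0, -0.115, 0.0]
-- [592.3   9.3 224.2]
[0.0111, -0.0001, 0.0105] [-0.0, -0.116, -0.0]
[0.0122, -0.0001, 0.0092] [-0.0, -0.116, -0.0]
[0.0132, -0.0001, 0.0077] [-0.0, -0.116, -0.0]
-- [636.5  14.5 235. ]
[0.0075, -0.0001, 0.0119] [-0.0, -0.116, -0.0]
[0.0088, -0.0001, 0.011] [-0.0, -0.116, -0.0]
[0.01, -0.0001, 0.0099] [-0.0, -0.116, -0.0]
-- [675.7  19.  220.1]
[-0.0046, -0.0006, -0.0022] [-0.0, -0.15, -0.0]
[-0.0049, -0.0006, -0.0015] [-0.0, -0.15, -0.0]
[-0.0051, -0.0006, -0.0007] [-0.0, -0.15, -0.0]
[-0.0051, -0.0006, 0.0001] [-0.0, -0.15, -0.0]
[-0.0051, -0.0006, 0.0008] [-0.0, -0.15, -0.0]
[-0.0049, -0.0006, 0.0016] [-0.0, -0.15, -0.0]
[-0.0046, -0.0006, 0.0023] [-0.0, -0.15, -0.0]
-- [640.  19. 225.]
[-0.003, 0.032, 0.0187] [0.0, 0.0, 0.0]
[-0.003, 0.032, 0.0187] [0.0, 0.0, 0.0]
[-0.003, 0.032, 0.0187] [0.0, 0.0, 0.0]
[-0.003, 0.032, 0.0187] [0.0, 0.0, 0.0]
[-0.003, 0.032, 0.0187] [0.0, 0.0, 0.0]
[-0.003, 0.032, 0.0187] [0.0, 0.0, 0.0]
[-0.003, 0.032, 0.0187] [0.0, 0.0, 0.0]
[-0.003, 0.032, 0.0187] [0.0, 0.0, 0.0]
[-0.003, 0.032, 0.0187] [0.0, 0.0, 0.0]
-- [ 538.5 -282.2  120. ]
pad [ 454.31844101 -296.92351637    3.        ] 3723 [[ 391. -359.    3.]
 [ 519. -229.    3.]]
```

```bash
python3 -m pendant '[{"translation":[0.011,0,0.014],"twist":[0,-0.115,0],"fingers":0},{"translation":[0.0125,0,0.0125],"twist":[0,-0.115,0],"fingers":0},{"translation":[0.014,0,0.011],"twist":[0,-0.115,0],"fingers":0},{"translation":[0.011,0,0.0105],"twist":[0,-0.116,0],"fingers":0},{"translation":[0.012,0,0.009],"twist":[0,-0.116,0],"fingers":0},{"translation":[0.013,0,0.0075],"twist":[0,-0.116,0],"fingers":0},{"translation":[0.0075,0,0.012],"twist":[0,-0.116,0],"fingers":0},{"translation":[0.009,0,0.011],"twist":[0,-0.116,0],"fingers":0},{"translation":[0.01,0,0.01],"twist":[0,-0.116,0],"fingers":0},{"translation":[-0.005,0,-0.002],"twist":[0,-0.15,0],"fingers":0},{"translation":[-0.005,0,-0.0015],"twist":[0,-0.15,0],"fingers":0},{"translation":[-0.005,0,-0.0005],"twist":[0,-0.15,0],"fingers":0},{"translation":[-0.005,0,0],"twist":[0,-0.15,0],"fingers":0},{"translation":[-0.005,0,0.001],"twist":[0,-0.15,0],"fingers":0},{"translation":[-0.005,0,0.0015],"twist":[0,-0.15,0],"fingers":0},{"translation":[-0.005,0,0.002],"twist":[0,-0.15,0],"fingers":0},{"translation":[0,0,0],"twist":[0,0,0],"fingers":0},{"translation":[0,0,0],"twist":[0,0,0],"fingers":0}]'
python3 - <<'E'
from tf import to
from plan import *
p,d=snap("side"); q,e=snap("top")
cv2.imwrite("pics/s11.png",np.hstack([cv2.resize(p[60:260,260:460],None,fx=2,fy=2),cv2.resize(q[100:300,250:450],None,fx=2,fy=2)])[:,:,::-1])
to([538,-282.5,120],[3.1416,.749,.11])
E
```

```text
time_s: 22.78
ee_pos: [625.7, 18.7, 219.6]
tcp_rot: [-3.124, 0.65, 0.14]
wrist_force: [-0.1, 0.2, -1.6]
finger_gap: 0.103
grasp_force: 60.0
now [625.7  18.5 221.3] [-3.124  0.648  0.14 ] F [ 0.4 -0.1 -1.1] q [-0.1   0.84  0.81 -0.15  2.12  1.3 ]
  d(mm, tool) [-41.5 288.6 153.5] twist [ 0.002 -0.101  0.024]
```

View pics/s11.png

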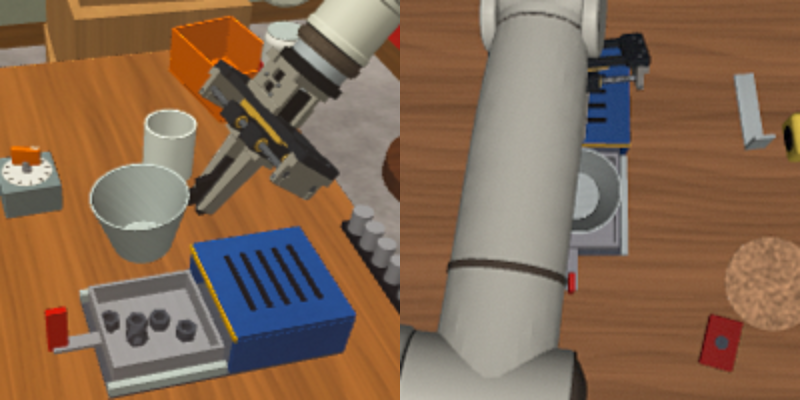

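The pot is empty and five nuts or so lie in the tray. Some rows were speed-limited, so I'll correct the tilt and carry the pot to the pad.

```bash
python3 -m pendant '[{"translation":[0,0,0],"twist":[0.001,-0.05,0.012],"fingers":0},{"translation":[0,0,0],"twist":[0.001,-0.05,0.012],"fingers":0},{"translation":[0,0.02,0.008],"twist":[0,0,0],"fingers":0},{"translation":[-0.002,0.035,0.017],"twist":[0,0,0],"fingers":0},{"translation":[-0.002,0.035,0.017],"twist":[0,0,0],"fingers":0},{"translation":[-0.002,0.035,0.017],"twist":[0,0,0],"fingers":0},{"translation":[-0.002,0.035,0.017],"twist":[0,0,0],"fingers":0},{"translation":[-0.002,0.035,0.017],"twist":[0,0,0],"fingers":0},{"translation":[-0.002,0.035,0.017],"twist":[0,0,0],"fingers":0},{"translation":[-0.002,0.035,0.017],"twist":[0,0,0],"fingers":0},{"translation":[0,0.02,0.008],"twist":[0,0,0],"fingers":0},{"translation":[0,0,0],"twist":[0,0,0],"fingers":0},{"translation":[0,0,0],"twist":[0,0,0],"fingers":0}]'
python3 - <<'E'
from tf import to
to([538,-282.5,75],[3.1416,.749,.11])
E
```

```text
time_s: 24.5
ee_pos: [555.2, -275.0, 130.7]
tcp_rot: [-3.141, 0.752, 0.111]
wrist_force: [-0.2, -0.1, -1.8]
finger_gap: 0.106
grasp_force: 60.0
now [ 555.2 -275.   130.7] [-3.141  0.752  0.111] F [-0.2 -0.1 -1.8] q [-0.47  0.91  0.92 -0.41  1.94  0.97]
  d(mm, tool) [25.   5.6 52.9] twist [0.    0.003 0.001]
```

```bash
python3 -m pendant '[{"translation":[0.008,0.002,0.018],"twist":[0,0,0],"fingers":0},{"translation":[0.008,0.002,0.018],"twist":[0,0,0],"fingers":0},{"translation":[0.009,0.0015,0.017],"twist":[0,0,0],"fingers":0},{"translation":[0,0,0],"twist":[0,0,0],"fingers":0},{"translation":[0,0,0],"twist":[0,0,0],"fingers":0}]'
python3 - <<'E'
from tf import to
from pot import *
to([538,-282.5,46],[3.1416,.749,.11])
p,d=snap("side"); m,f,T=cam("side"); P=cloud("side",d); H=cv2.cvtColor(p,cv2.COLOR_RGB2HSV)
M=(H[...,1]<70)&(H[...,2]>80)&(np.hypot(P[...,0]-457,P[...,1]+292)<62)&(P[...,2]>85)
q=P[M]; rimq=q[q[:,2]>np.percentile(q[:,2],60)]
A=np.c_[rimq[:,:2],np.ones(len(rimq))]; print("rim z plane",np.linalg.lstsq(A,rimq[:,2],rcond=None)[0],np.percentile(rimq,[2,50,98],0).round(1).tolist())
cv2.imwrite("pics/s12.png",cv2.resize(p[240:390,250:430],None,fx=3,fy=3,interpolation=cv2.INTER_CUBIC)[:,:,::-1])
E
```

```text
time_s: 25.12
ee_pos: [537.5, -283.5, 74.4]
tcp_rot: [-3.141, 0.753, 0.11]
wrist_force: [-0.3, -0.5, -1.1]
finger_gap: 0.107
grasp_force: 60.0
now [ 537.5 -283.5   74.4] [-3.141  0.753  0.11 ] F [-0.3 -0.5 -1.1] q [-0.49  0.94  0.99 -0.41  1.84  0.99]
  d(mm, tool) [19.9 -0.9 20.3] twist [-0.     0.004  0.   ]
rim z plane [-7.59078708e-03 -5.26172670e-03  1.04184065e+02] [[404.5, -346.5, 100.2], [456.0, -286.6, 102.2], [508.4, -242.2, 104.5]]
```

View pics/s12.png

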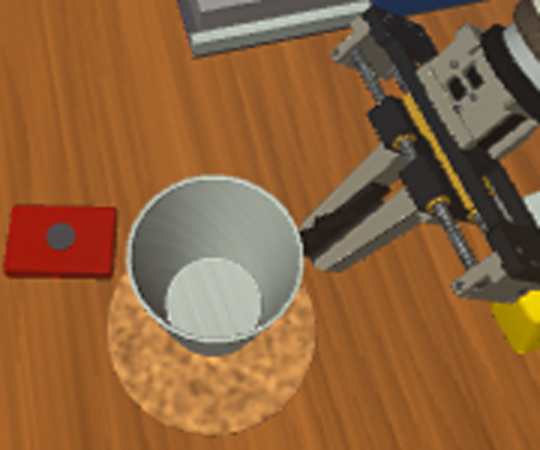

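The pot is level over the pad's centre and empty. Lowering it.

```bash
python3 -m pendant '[{"translation":[0.006,0,0.006],"twist":[0,0,0],"fingers":0},{"translation":[0.006,0,0.006],"twist":[0,0,0],"fingers":0},{"translation":[0.004,0,0.0045],"twist":[0,0,0],"fingers":0},{"translation":[0.001,0,0.001],"twist":[0,0,0],"fingers":0},{"translation":[0,0,0],"twist":[0,0,0],"fingers":0}]'
python3 -m pendant '[{"translation":[0.001,0,0.001],"twist":[0,0,0],"fingers":0},{"translation":[0.0007,0,0.0007],"twist":[0,0,0],"fingers":0},{"translation":[0,0,0],"twist":[0,0,0],"fingers":0},{"translation":[0,0,0],"twist":[0,0,0],"fingers":0}]'
```

```text
time_s: 25.8
ee_pos: [537.7, -283.3, 49.7]
tcp_rot: [-3.141, 0.754, 0.11]
wrist_force: [0.5, -0.1, -2.1]
finger_gap: 0.104
grasp_force: 60.0
time_s: 26.3
ee_pos: [537.8, -283.3, 47.5]
tcp_rot: [-3.141, 0.753, 0.11]
wrist_force: [-0.2, 0.9, -1.0]
finger_gap: 0.104
grasp_force: 60.0
```

```bash
python3 -m pendant '[{"translation":[0.0007,0,0.0007],"twist":[0,0,0],"fingers":0},{"translation":[0.0007,0,0.0007],"twist":[0,0,0],"fingers":0},{"translation":[0,0,0],"twist":[0,0,0],"fingers":0},{"translation":[0,0,0],"twist":[0,0,0],"fingers":0}]'
python3 -m pendant '[{"translation":[0,0,0],"twist":[0,0,0],"fingers":0.2},{"translation":[0,0,0],"twist":[0,0,0],"fingers":0.35},{"translation":[0,0,0],"twist":[0,0,0],"fingers":0.4},{"translation":[0,0,0],"twist":[0,0,0],"fingers":0.4},{"translation":[0,0,-0.025],"twist":[0,0,0],"fingers":0.4},{"translation":[0,0,-0.04],"twist":[0,0,0],"fingers":0.4},{"translation":[0,0,-0.05],"twist":[0,0,0],"fingers":0.4},{"translation":[0,0,-0.04],"twist":[0,0,0],"fingers":0.4},{"translation":[0,0,0],"twist":[0,0,0],"fingers":0.4},{"translation":[0,0,0],"twist":[0,0,0],"fingers":0.4}]'
python3 - <<'E'
from tf import to
from pot import *
to([560,9,220],[3.1416,0,0])
for n in("side","top"):
    p,c,rad,h,top,P,H=rim(n); print(n,np.round(c,1),rad,h.mean(0).round(1))
E
```

```text
time_s: 26.8
ee_pos: [537.9, -283.3, 45.5]
tcp_rot: [-3.141, 0.753, 0.11]
wrist_force: [-0.7, -0.3, -0.9]
finger_gap: 0.104
grasp_force: 60.0
time_s: 28.05
ee_pos: [642.2, -271.7, 156.5]
tcp_rot: [-3.139, 0.756, 0.112]
wrist_force: [0.6, 0.2, -0.7]
finger_gap: 0.4
grasp_force: 0.0
now [ 642.2 -271.7  156.5] [-3.139  0.756  0.112] F [ 0.6  0.2 -0.7] q [-0.42  1.2   0.39 -0.44  2.19  0.9 ]
  d(mm, tool) [ -80.2 -288.1  -10.8] twist [0.04  0.755 0.105]
side [ 416.4 -323.1] 53.205787658691406 [ 492.5 -319.6   55.1]
top [ 415.  -321.6] 53.679534912109375 [ 492.  -312.1   56. ]
```

The pot has been knocked aside to about (416,-322), off the pad, so I'll fetch it back.

Run:
```python
from rows import *
T=R.from_euler("xyz",[np.pi,.75,.085]).as_matrix(); g=np.array([497.2,-314.3,46])
rows([(g-100*T[:,2],T,4),(g,T,5)])
p=np.load("/tmp/side.npz")["p"]; cv2.imwrite("pics/s13.png",cv2.resize(p[180:399,220:420],None,fx=2.5,fy=2.5,interpolation=cv2.INTER_CUBIC)[:,:,::-1])
```

```text
[-0.0082, 0.0071, 0.0205] [0.004, 0.002, 0.005]
[-0.0082, 0.0072, 0.0205] [0.004, 0.002, 0.005]
[-0.0082, 0.0073, 0.0204] [0.004, 0.002, 0.005]
[-0.0082, 0.0074, 0.0204] [0.004, 0.002, 0.005]
-- [ 565.1 -308.5  119.2]
[-0.0, -0.0, 0.02] [0.0, 0.0, 0.0]
[-0.0, -0.0, 0.02] [0.0, 0.0, 0.0]
[-0.0, -0.0, 0.02] [0.0, 0.0, 0.0]
[-0.0, -0.0, 0.02] [0.0, 0.0, 0.0]
[-0.0, -0.0, 0.02] [0.0, 0.0, 0.0]
-- [ 497.2 -314.3   46. ]
```

View pics/s13.png

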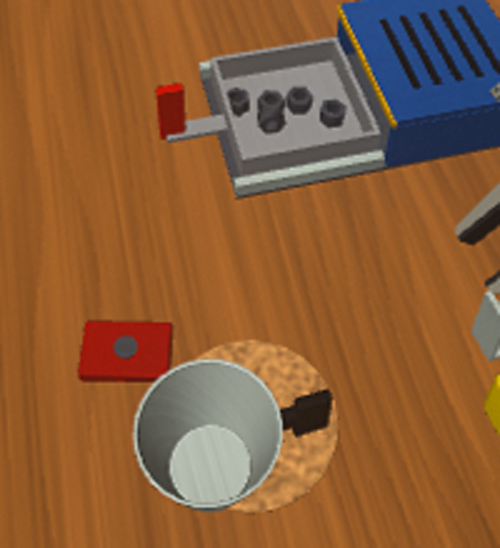

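The crop shows the pot upright but partly off the pad, at (208,440) with the handle at (312,412). Five nuts are in the tray. Regrasping.

```bash
python3 -m pendant '[{"translation":[-0.008,0.007,0.02],"twist":[0.004,0.002,0.005],"fingers":0.45},{"translation":[-0.008,0.007,0.02],"twist":[0.004,0.002,0.005],"fingers":0.45},{"translation":[-0.008,0.007,0.02],"twist":[0.004,0.002,0.005],"fingers":0.45},{"translation":[-0.008,0.007,0.02],"twist":[0.004,0.002,0.005],"fingers":0.45},{"translation":[0,0,0.02],"twist":[0,0,0],"fingers":0.45},{"translation":[0,0,0.02],"twist":[0,0,0],"fingers":0.45},{"translation":[0,0,0.01],"twist":[0,0,0],"fingers":0.45},{"translation":[0,0,0],"twist":[0,0,0],"fingers":0.45},{"translation":[0,0,0],"twist":[0,0,0],"fingers":0.45}]' 60
python3 - <<'E'
from tf import to
from pot import *
p,c,rad,h,top,P,H=rim("side",c0=(416,-322)); print(np.round(c,1),rad,h.mean(0).round(1),np.percentile(h,[3,97],0).round(1).tolist())
to([497.2,-314.3,46],[3.1416,.75,.085])
E
```

```text
time_s: 29.28
ee_pos: [535.1, -310.4, 85.6]
tcp_rot: [3.139, 0.745, 0.083]
wrist_force: [0.4, -0.5, -0.3]
finger_gap: 0.447
grasp_force: 0.0
[ 416.3 -323.5] 53.58732986450195 [ 496.7 -317.3   59.2] [[475.0, -334.6, 28.2], [525.6, -291.1, 87.5]]
now [ 535.4 -310.4   85.7] [3.139 0.744 0.082] F [-0.2  0.4  0.8] q [-0.53  0.94  0.96 -0.42  1.86  0.97]
  d(mm, tool) [-1.3  0.6 55.2] twist [ 0.001 -0.006 -0.002]
```

```bash
python3 -m pendant '[{"translation":[-0.001,0.001,0.02],"twist":[0,-0.005,0],"fingers":0.45},{"translation":[0,0,0.02],"twist":[0,0,0],"fingers":0.45},{"translation":[0,0,0.015],"twist":[0,0,0],"fingers":0.45},{"translation":[0,0,0],"twist":[0,0,0],"fingers":0.45},{"translation":[0,0,0],"twist":[0,0,0],"fingers":0},{"translation":[0,0,0],"twist":[0,0,0],"fingers":0},{"translation":[0,0,0],"twist":[0,0,0],"fingers":0},{"translation":[0,0,0],"twist":[0,0,0],"fingers":0},{"translation":[0,0,0],"twist":[0,0,0],"fingers":0},{"translation":[0,0,0],"twist":[0,0,0],"fingers":0},{"translation":[0,0,0],"twist":[0,0,0],"fingers":0}]' 60
python3 - <<'E'
from tf import to
from pot import *
p,c,rad,h,top,P,H=rim("side",c0=(416,-322)); print(np.round(c,1),rad)
o=sensors.observe()["ee_pos"]; g=o+[455.7-c[0],-293-c[1],18]
to(g,[3.1416,.75,.085]); print(g)
E
```

```text
time_s: 30.7
ee_pos: [497.1, -314.6, 45.8]
tcp_rot: [3.139, 0.75, 0.083]
wrist_force: [2.0, -0.2, 3.1]
finger_gap: 0.106
grasp_force: 60.0
[ 416. -324.] 53.51720428466797
now [ 497.  -314.6   45.7] [3.139 0.75  0.083] F [1.4 1.1 2.3] q [-0.56  0.91  1.1  -0.43  1.75  0.99]
  d(mm, tool) [ 18.6 -27.5 -42. ] twist [ 0.001 -0.    -0.002]
[ 536.77201627 -283.67222331   63.72333359]
```

```bash
python3 -m pendant '[{"translation":[-0.006,0,-0.006],"twist":[0,0,0],"fingers":0},{"translation":[-0.008,0,-0.009],"twist":[0,0,0],"fingers":0},{"translation":[0.008,-0.007,-0.007],"twist":[0,0,0],"fingers":0},{"translation":[0.008,-0.007,-0.007],"twist":[0,0,0],"fingers":0},{"translation":[0.008,-0.007,-0.007],"twist":[0,0,0],"fingers":0},{"translation":[0.007,-0.006,-0.007],"twist":[0,0,0],"fingers":0},{"translation":[0,0,0],"twist":[0,0,0],"fingers":0},{"translation":[0,0,0],"twist":[0,0,0],"fingers":0}]'
python3 - <<'E'
from tf import to
from pot import *
for n in("side","top"):
    p,d=snap(n); m,f,T=cam(n); P=cloud(n,d); H=cv2.cvtColor(p,cv2.COLOR_RGB2HSV)
    M=(H[...,1]<70)&(H[...,2]>80)&(np.hypot(P[...,0]-457,P[...,1]+292)<62)&(P[...,2]>60)
    q=P[M]; q=q[q[:,2]>np.percentile(q[:,2],60)]; c,r=cv2.minEnclosingCircle(q[:,:2].astype(np.float32)); print(n,np.round(c,1),r,np.median(q[:,2]),np.linalg.lstsq(np.c_[q[:,:2],np.ones(len(q))],q[:,2],rcond=None)[0][:2].round(3))
to([537,-284,46.5],[3.1416,.75,.085])
E
```

```text
time_s: 31.75
ee_pos: [536.0, -284.2, 65.2]
tcp_rot: [3.139, 0.751, 0.083]
wrist_force: [0.3, -1.3, -1.6]
finger_gap: 0.107
grasp_force: 60.0
side [ 454.5 -292.4] 54.348793029785156 91.88202887913565 [-0.005 -0.022]
top [ 453.9 -291.4] 53.753726959228516 93.1523829544276 [-0.004  0.007]
now [ 535.9 -284.4   65.3] [3.14  0.751 0.083] F [ 0.3  0.3 -1.7] q [-0.5   0.95  0.99 -0.4   1.84  1.01]
  d(mm, tool) [13.7 -0.3 12.9] twist [ 0.     0.001 -0.002]
```

```bash
python3 -m pendant '[{"translation":[0.005,0,0.005],"twist":[0,0,0],"fingers":0},{"translation":[0.005,0,0.005],"twist":[0,0,0],"fingers":0},{"translation":[0.002,0,0.002],"twist":[0,0,0],"fingers":0},{"translation":[0.001,0,0.001],"twist":[0,0,0],"fingers":0},{"translation":[0.0007,0,0.0007],"twist":[0,0,0],"fingers":0},{"translation":[0,0,0],"twist":[0,0,0],"fingers":0},{"translation":[0,0,0],"twist":[0,0,0],"fingers":0}]'
python3 -m pendant '[{"translation":[0,0,0],"twist":[0,0,0],"fingers":0.15},{"translation":[0,0,0],"twist":[0,0,0],"fingers":0.25},{"translation":[0,0,0],"twist":[0,0,0],"fingers":0.4},{"translation":[0,0,0],"twist":[0,0,0],"fingers":0.4},{"translation":[0,0,-0.025],"twist":[0,0,0],"fingers":0.4},{"translation":[0,0,-0.04],"twist":[0,0,0],"fingers":0.4},{"translation":[0,0,-0.05],"twist":[0,0,0],"fingers":0.4},{"translation":[0,0,-0.04],"twist":[0,0,0],"fingers":0.4},{"translation":[0,0,0],"twist":[0,0,0],"fingers":0.4}]'
python3 - <<'E'
from tf import to
from rows import *
from pot import rim
for n in("side","top"):
    p,c,rad,h,top,P,H=rim(n); print(n,np.round(c,1),rad,h.mean(0).round(1))
    h,s,v=H[...,0],H[...,1],H[...,2]; Q=P[((h<8)|(h>172))&(s>140)&(P[...,2]>25)&(abs(P[...,0]-443)<40)&(abs(P[...,1]-8)<25)]; tp=Q[Q[:,2]>74]
    print(" tab",len(Q),np.percentile(Q,[2,50,98],0).round(1).tolist(),"top",tp.mean(0) if len(tp) else "")
    # guides/hood yaw: blue roof edges
    B=(h>100)&(h<125)&(s>120)&(abs(P[...,2]-74)<4)&(P[...,0]<830)&(abs(P[...,1])<120); B=cv2.morphologyEx(B.astype(np.uint8),cv2.MORPH_CLOSE,np.ones((9,9)))>0
    q=P[B&np.isfinite(P[...,2])][:,:2].astype(np.float32); print(" hood",cv2.minAreaRect(q))
    t=P[(abs(P[...,2]-40)<3)&(s<60)&(abs(P[...,0]-568)<90)&(abs(P[...,1]-9)<90)][:,:2].astype(np.float32); print(" tray",cv2.minAreaRect(t))
to([443.5,8,160],[3.1416,0,0])
E
```

```text
time_s: 32.72
ee_pos: [536.9, -284.1, 46.1]
tcp_rot: [3.139, 0.75, 0.083]
wrist_force: [-0.6, -1.4, -2.1]
finger_gap: 0.108
grasp_force: 60.0
time_s: 33.85
ee_pos: [644.3, -275.1, 161.0]
tcp_rot: [3.135, 0.744, 0.081]
wrist_force: [0.4, 0.0, -0.2]
finger_gap: 0.4
grasp_force: 0.0
side [ 456.  -293.7] 53.62529373168945 [ 532.5 -289.5   54.4]
 tab 182 [[432.0, -0.2, 26.4], [443.7, 1.8, 57.0], [456.1, 10.1, 80.5]] top [444.24182266   4.84305381  78.08943873]
 hood ((723.6538696289062, -48.57392883300781), (154.8011932373047, 291.6811828613281), 1.189094066619873)
 tray ((569.5816040039062, 7.512062072753906), (140.4821014404297, 142.4261016845703), 1.1675235033035278)
top [ 454.9 -291.3] 53.596961975097656 [ 531.9 -281.9   56.1]Traceback (most recent call last):
  File "<stdin>", line 7, in <module>
    return _quantile_unchecked(
        a, q, axis, out, overwrite_input, method, keepdims, weights)
    return _ureduce(a,
                    func=_quantile_ureduce_func,
    ...<5 lines>...
                    overwrite_input=overwrite_input,
                    method=method)
    r = func(a, **kwargs)
    result = _quantile(arr,
                       quantiles=q,
    ...<2 lines>...
                       out=out,
                       weights=wgt)
    slices_having_nans = np.isnan(arr[-1, ...])
                                  ~~~^^^^^^^^^
IndexError: index -1 is out of bounds for axis 0 with size 0
```

The pot is back on its pad at about (455.5,-292.5). The tray's yaw is about 0.02 rad and the tab is at about (444,5). Going to the tab.

Run:
```python
from rows import *
T=R.from_euler("xyz",[np.pi,0,.02]).as_matrix()
rows([([600,-200,180],T,6),([444,5,165],T,6)])
```

```text
[-0.0068, -0.013, 0.0012] [0.004, 0.125, 0.01]
[-0.007, -0.013, 0.0004] [0.004, 0.125, 0.01]
[-0.0072, -0.0129, -0.0004] [0.004, 0.125, 0.01]
[-0.0072, -0.0128, -0.0013] [0.004, 0.125, 0.01]
[-0.0071, -0.0128, -0.0021] [0.004, 0.125, 0.01]
[-0.0069, -0.0127, -0.0029] [0.004, 0.125, 0.01]
-- [ 600. -200.  180.]
[-0.0253, -0.0347, 0.0025] [0.0, 0.0, 0.0]
[-0.0253, -0.0347, 0.0025] [0.0, 0.0, 0.0]
[-0.0253, -0.0347, 0.0025] [0.0, 0.0, 0.0]
[-0.0253, -0.0347, 0.0025] [0.0, 0.0, 0.0]
[-0.0253, -0.0347, 0.0025] [0.0, 0.0, 0.0]
[-0.0253, -0.0347, 0.0025] [0.0, 0.0, 0.0]
-- [444.   5. 165.]
```

```bash
python3 -m pendant '[{"translation":[-0.007,-0.013,0.001],"twist":[0.004,0.125,0.01],"fingers":0.4},{"translation":[-0.007,-0.013,0],"twist":[0.004,0.125,0.01],"fingers":0.4},{"translation":[-0.007,-0.013,0],"twist":[0.004,0.125,0.01],"fingers":0.4},{"translation":[-0.007,-0.013,-0.001],"twist":[0.004,0.125,0.01],"fingers":0.4},{"translation":[-0.007,-0.013,-0.002],"twist":[0.004,0.125,0.01],"fingers":0.4},{"translation":[-0.007,-0.013,-0.003],"twist":[0.004,0.125,0.01],"fingers":0.4},{"translation":[-0.025,-0.035,0.0025],"twist":[0,0,0],"fingers":0.4},{"translation":[-0.025,-0.035,0.0025],"twist":[0,0,0],"fingers":0.4},{"translation":[-0.025,-0.035,0.0025],"twist":[0,0,0],"fingers":0.4},{"translation":[-0.025,-0.035,0.0025],"twist":[0,0,0],"fingers":0.4},{"translation":[-0.025,-0.035,0.0025],"twist":[0,0,0],"fingers":0.4},{"translation":[-0.025,-0.035,0.0025],"twist":[0,0,0],"fingers":0.4},{"translation":[0,0,0],"twist":[0,0,0],"fingers":0.4},{"translation":[0,0,0],"twist":[0,0,0],"fingers":0.4}]'
python3 - <<'E'
from tf import to
from h import *
to([444,5,62],[3.1416,0,.02])
p,d=snap("side"); P=cloud("side",d); H=cv2.cvtColor(p,cv2.COLOR_RGB2HSV)
m=((H[...,2]<100)&(H[...,1]<90)&(P[...,2]>12)&(P[...,2]<45)&(abs(P[...,0]-569)<60)&(abs(P[...,1]-8)<60)).astype(np.uint8)
k,l,st,c=cv2.connectedComponentsWithStats(m)
for i in range(1,k):
    if st[i,4]>15: print(c[i].round(),st[i,4],P[l==i].mean(0).round(1),P[l==i][:,2].max().round(1))
cv2.imwrite("pics/s14.png",np.hstack([cv2.resize(p[185:265,270:390],None,fx=4,fy=4,interpolation=cv2.INTER_CUBIC)])[:,:,::-1])
E
```

```text
time_s: 35.7
ee_pos: [445.0, 7.5, 164.7]
tcp_rot: [3.141, 0.002, 0.02]
wrist_force: [0.4, -0.4, 0.5]
finger_gap: 0.397
grasp_force: 0.0
now [445.    7.5 164.7] [3.141e+00 2.000e-03 2.000e-02] F [ 0.4 -0.4  0.5] q [-0.26 -0.12  2.02 -0.    1.25  1.3 ]
  d(mm, tool) [ -0.9   2.3 102.7] twist [0.001 0.002 0.   ]
[315. 220.] 61 [518.2  27.9  20.2] 27.2
[339. 220.] 80 [579.4  16.   20.3] 25.9
[328. 224.] 137 [546.    4.4  23.6] 33.1
[353. 224.] 80 [607.9  -8.2  20.7] 26.1
```

```bash
python3 -m pendant '[{"translation":[-0.001,0.002,0.035],"twist":[0,0,0],"fingers":0.4},{"translation":[0,0,0.035],"twist":[0,0,0],"fingers":0.4},{"translation":[0,0,0.025],"twist":[0,0,0],"fingers":0.4},{"translation":[0,0,0.007],"twist":[0,0,0],"fingers":0.4},{"translation":[0,0,0],"twist":[0,0,0],"fingers":0.4},{"translation":[0,0,0],"twist":[0,0,0],"fingers":0},{"translation":[0,0,0],"twist":[0,0,0],"fingers":0},{"translation":[0,0,0],"twist":[0,0,0],"fingers":0},{"translation":[0,0,0],"twist":[0,0,0],"fingers":0},{"translation":[0,0,0],"twist":[0,0,0],"fingers":0},{"translation":[0,0,0],"twist":[0,0,0],"fingers":0}]' 20
python3 -m pendant '[{"translation":[0.005,0,0],"twist":[0,0,0],"fingers":0},{"translation":[0.008,0,0],"twist":[0,0,0],"fingers":0},{"translation":[0.01,0,0],"twist":[0,0,0],"fingers":0},{"translation":[0.01,0,0],"twist":[0,0,0],"fingers":0},{"translation":[0.01,0,0],"twist":[0,0,0],"fingers":0},{"translation":[0.007,0,0],"twist":[0,0,0],"fingers":0},{"translation":[0,0,0],"twist":[0,0,0],"fingers":0}]'
```

```text
time_s: 37.12
ee_pos: [446.2, 5.7, 64.9]
tcp_rot: [3.141, -0.001, 0.022]
wrist_force: [-1.0, 2.1, 6.0]
finger_gap: 0.105
grasp_force: 20.0
time_s: 38.0
ee_pos: [494.9, 6.4, 64.6]
tcp_rot: [3.14, 0.003, 0.022]
wrist_force: [-5.4, -0.1, 8.8]
finger_gap: 0.104
grasp_force: 20.0
```

```bash
python3 -m pendant '[{"translation":[0.008,0,-0.001],"twist":[0,0,0],"fingers":0},{"translation":[0.012,0,0],"twist":[0,0,0],"fingers":0},{"translation":[0.012,0,0],"twist":[0,0,0],"fingers":0},{"translation":[0.012,0,0],"twist":[0,0,0],"fingers":0},{"translation":[0.012,0,0],"twist":[0,0,0],"fingers":0},{"translation":[0.012,0,0],"twist":[0,0,0],"fingers":0},{"translation":[0.012,0,0],"twist":[0,0,0],"fingers":0},{"translation":[0.006,0,0],"twist":[0,0,0],"fingers":0},{"translation":[0,0,0],"twist":[0,0,0],"fingers":0},{"translation":[0,0,0],"twist":[0,0,0],"fingers":0}]'
python3 -m pendant '[{"translation":[0.004,0,0],"twist":[0,0,0],"fingers":0},{"translation":[0.004,0,0],"twist":[0,0,0],"fingers":0},{"translation":[0.003,0,0],"twist":[0,0,0],"fingers":0},{"translation":[0,0,0],"twist":[0,0,0],"fingers":0}]'
```

```text
time_s: 39.25
ee_pos: [581.4, 8.4, 64.7]
tcp_rot: [3.14, 0.0, 0.021]
wrist_force: [0.2, 0.3, -2.4]
finger_gap: 0.105
grasp_force: 20.0
time_s: 39.75
ee_pos: [593.0, 8.7, 64.8]
tcp_rot: [3.141, -0.001, 0.021]
wrist_force: [0.3, 0.4, -4.1]
finger_gap: 0.106
grasp_force: 20.0
```

```bash
python3 -m pendant '[{"translation":[0.003,0,0],"twist":[0,0,0],"fingers":0},{"translation":[0.002,0,0],"twist":[0,0,0],"fingers":0},{"translation":[0.001,0,0],"twist":[0,0,0],"fingers":0},{"translation":[0,0,0],"twist":[0,0,0],"fingers":0}]'
python3 -m pendant '[{"translation":[0.001,0,0],"twist":[0,0,0],"fingers":0},{"translation":[0.001,0,0],"twist":[0,0,0],"fingers":0},{"translation":[0,0,0],"twist":[0,0,0],"fingers":0},{"translation":[0,0,0],"twist":[0,0,0],"fingers":0}]'
```

```text
time_s: 40.25
ee_pos: [598.7, 8.8, 65.1]
tcp_rot: [3.141, -0.0, 0.021]
wrist_force: [-0.4, -0.1, -3.7]
finger_gap: 0.106
grasp_force: 20.0
time_s: 40.75
ee_pos: [599.4, 9.2, 65.0]
tcp_rot: [3.141, 0.003, 0.021]
wrist_force: [-7.0, 1.0, -0.8]
finger_gap: 0.107
grasp_force: 20.0
```

```bash
python3 -m pendant '[{"translation":[0.001,0,0],"twist":[0,0,0],"fingers":0},{"translation":[0,0,0],"twist":[0,0,0],"fingers":0},{"translation":[0,0,0],"twist":[0,0,0],"fingers":0}]'
python3 -m pendant '[{"translation":[0,0,0],"twist":[0,0,0],"fingers":0.2},{"translation":[0,0,0],"twist":[0,0,0],"fingers":0.4},{"translation":[0,0,0],"twist":[0,0,0],"fingers":0.4},{"translation":[0,0,-0.03],"twist":[0,0,0],"fingers":0.4},{"translation":[0,0,-0.04],"twist":[0,0,0],"fingers":0.4},{"translation":[0,0,-0.04],"twist":[0,0,0],"fingers":0.4},{"translation":[-0.02,0,-0.02],"twist":[0,0,0],"fingers":0.4},{"translation":[0,0,0],"twist":[0,0,0],"fingers":0.4}]'
python3 - <<'E'
from tf import to
from rows import *
from pot import rim
for n in("side","top"):
    p,c,rad,h,top,P,H=rim(n); print(n,np.round(c,1),rad)
    h,s,v=H[...,0],H[...,1],H[...,2]; Q=P[((h<8)|(h>172))&(s>140)&(P[...,2]>25)&(abs(P[...,0]-599)<60)&(abs(P[...,1]-8)<25)]
    if len(Q): print(" tab",len(Q),np.percentile(Q,[2,50,98],0).round(1).tolist())
    K=P[(h<16)&(s>150)&(P[...,2]>66)&(P[...,2]<100)&(np.hypot(P[...,0]-452,P[...,1]-326)<32)]
    if len(K): 
        tp=K[K[:,2]>88]; print(" key",len(K),K.mean(0),np.percentile(K,[2,98],0).round(1).tolist(),"top",len(tp),tp.mean(0) if len(tp) else "",cv2.minAreaRect(K[:,:2].astype(np.float32)))
    G=P[(abs(P[...,2]-52)<3)&(np.hypot(P[...,0]-452,P[...,1]-326)<75)]
    if len(G): print(" box top",cv2.minAreaRect(G[:,:2].astype(np.float32)))
to([452,327,170],[3.1416,0,.02])
E
```

```text
time_s: 41.12
ee_pos: [599.5, 9.4, 64.7]
tcp_rot: [-3.142, 0.005, 0.021]
wrist_force: [-9.7, 1.3, 0.6]
finger_gap: 0.108
grasp_force: 20.0
time_s: 42.12
ee_pos: [582.6, 8.3, 197.5]
tcp_rot: [3.14, -0.005, 0.021]
wrist_force: [-0.2, 0.2, 0.0]
finger_gap: 0.399
grasp_force: 0.0
side [ 456.  -293.7] 53.628353118896484
 tab 178 [[584.4, 1.0, 26.8], [595.6, 3.1, 57.9], [608.5, 10.8, 80.8]]
 key 112 [452.39121156 325.30159063  81.75831181] [[434.0, 317.5, 67.3], [472.8, 334.5, 93.3]] top 30 [450.73005475 327.16135461  91.60796204] ((452.98126220703125, 327.4175720214844), (12.283820152282715, 42.217498779296875), 72.1584243774414)
 box top ((453.27984619140625, 326.43121337890625), (87.53077697753906, 88.72110748291016), 1.5603662729263306)
top [ 454.9 -291.3] 53.596961975097656
 tab 23 [[583.0, 6.7, 30.1], [587.5, 9.7, 77.6], [597.5, 12.6, 83.9]]
 key 54 [451.04017094 329.05471124  91.48170644] [[435.7, 320.6, 82.7], [470.3, 337.9, 97.3]] top 45 [451.37023263 329.53542719  92.75181104] ((453.7607727050781, 329.3234558105469), (9.947855949401855, 39.2748908996582), 72.52792358398438)
 box top ((453.22821044921875, 329.72100830078125), (89.9286117553711, 89.26162719726562), 1.4465782642364502)
now [581.7   8.5 194.6] [ 3.141 -0.     0.021] F [-0.3  0.3 -0.9] q [-0.19  0.21  1.62 -0.    1.32  1.36]
  d(mm, tool) [-123.  -321.2   24.3] twist [ 0.001 -0.     0.001]
```

The tray is home: the tab moved 152 mm, the force rose at the stop, and the position matches the hood's geometry. Next, the key of the grey timer at (453,328), plate axis 162°. Moving over it and turning to yaw 2.83.

```bash
python3 -m pendant '[{"translation":[-0.0205,-0.0535,0.004],"twist":[0,0,0],"fingers":0.4},{"translation":[-0.0205,-0.0535,0.004],"twist":[0,0,0],"fingers":0.4},{"translation":[-0.0205,-0.0535,0.004],"twist":[0,0,0],"fingers":0.4},{"translation":[-0.0205,-0.0535,0.004],"twist":[0,0,0],"fingers":0.4},{"translation":[-0.0205,-0.0535,0.004],"twist":[0,0,0],"fingers":0.4},{"translation":[-0.0205,-0.0535,0.004],"twist":[0,0,0],"fingers":0.4},{"translation":[0,0,0],"twist":[0,0,-0.176],"fingers":0.4},{"translation":[0,0,0],"twist":[0,0,-0.176],"fingers":0.4},{"translation":[0,0,0],"twist":[0,0,-0.176],"fingers":0.4},{"translation":[0,0,0],"twist":[0,0,-0.176],"fingers":0.4},{"translation":[0,0,0],"twist":[0,0,-0.176],"fingers":0.4},{"translation":[0,0,0],"twist":[0,0,-0.176],"fingers":0.4},{"translation":[0,0,0],"twist":[0,0,-0.176],"fingers":0.4},{"translation":[0,0,0],"twist":[0,0,-0.176],"fingers":0.4},{"translation":[0,0,0],"twist":[0,0,-0.176],"fingers":0.4},{"translation":[0,0,0],"twist":[0,0,-0.176],"fingers":0.4},{"translation":[0,0,0],"twist":[0,0,-0.176],"fingers":0.4},{"translation":[0,0,0],"twist":[0,0,-0.176],"fingers":0.4}]'
python3 -m pendant '[{"translation":[0,0,0],"twist":[0,0,-0.176],"fingers":0.4},{"translation":[0,0,0],"twist":[0,0,-0.176],"fingers":0.4},{"translation":[0,0,0],"twist":[0,0,-0.176],"fingers":0.4},{"translation":[0,0,0],"twist":[0,0,-0.176],"fingers":0.4},{"translation":[0,0,0],"twist":[0,0,0],"fingers":0.4},{"translation":[0,0,0],"twist":[0,0,0],"fingers":0.4}]'
python3 - <<'E'
from tf import to
to([453.2,328,79],[3.1416,0,2.83])
E
```

```text
time_s: 44.48
ee_pos: [451.5, 326.7, 169.0]
tcp_rot: [-3.139, 0.001, 2.139]
wrist_force: [-0.7, 1.1, -1.6]
finger_gap: 0.401
grasp_force: 0.0
time_s: 45.22
ee_pos: [451.7, 326.8, 169.9]
tcp_rot: [-3.14, -0.001, 2.834]
wrist_force: [-0.5, -0.0, -0.7]
finger_gap: 0.404
grasp_force: 0.0
now [451.7 326.8 169.9] [-3.140e+00 -1.000e-03  2.834e+00] F [-0.5 -0.  -0.7] q [ 0.41  0.17  1.71 -0.    1.26 -0.85]
  d(mm, tool) [-1.1  1.8 90.9] twist [-0.002 -0.001  0.004]
```

```bash
python3 -m pendant '[{"translation":[-0.001,0.002,0.04],"twist":[0,0,0],"fingers":0.4},{"translation":[0,0,0.03],"twist":[0,0,0],"fingers":0.4},{"translation":[0,0,0.016],"twist":[0,0,0],"fingers":0.4},{"translation":[0,0,0.004],"twist":[0,0,0],"fingers":0.4},{"translation":[0,0,0],"twist":[0,0,0],"fingers":0.4},{"translation":[0,0,0],"twist":[0,0,0],"fingers":0},{"translation":[0,0,0],"twist":[0,0,0],"fingers":0},{"translation":[0,0,0],"twist":[0,0,0],"fingers":0},{"translation":[0,0,0],"twist":[0,0,0],"fingers":0},{"translation":[0,0,0],"twist":[0,0,0],"fingers":0},{"translation":[0,0,0],"twist":[0,0,0],"fingers":0}]' 25
python3 - <<'E'
from h import *
o=sensors.observe(); print(o["ee_pos"].round(1),o["tcp_rot"].round(3),o["wrist_force"].round(1),o["moment"].round(3),o["finger_gap"])
E
```

```text
time_s: 46.6
ee_pos: [454.6, 330.4, 81.8]
tcp_rot: [3.137, 0.002, 2.837]
wrist_force: [3.1, 7.6, -2.7]
finger_gap: 0.134
grasp_force: 25.0
[454.6 330.4  81.8] [3.137e+00 2.000e-03 2.837e+00] [ 3.1  7.6 -2.7] [ 1.376 -0.558  0.005] 0.13378115912906138
```

```bash
python3 -m pendant '[{"translation":[0,0.0015,0],"twist":[0,0,0],"fingers":0},{"translation":[0,0,0],"twist":[0,0,0.06],"fingers":0},{"translation":[0,0,0],"twist":[0,0,0.06],"fingers":0},{"translation":[0,0,0],"twist":[0,0,0],"fingers":0},{"translation":[0,0,0],"twist":[0,0,0],"fingers":0}]'
python3 - <<'E'
from h import *
o=sensors.observe(); print(o["ee_pos"].round(1),o["tcp_rot"].round(3),o["wrist_force"].round(1),o["moment"].round(3),o["finger_gap"])
E
```

```text
time_s: 47.22
ee_pos: [454.6, 330.4, 81.7]
tcp_rot: [3.14, 0.002, 2.718]
wrist_force: [0.1, 3.0, 4.1]
finger_gap: 0.133
grasp_force: 25.0
[454.6 330.4  81.7] [3.140e+00 2.000e-03 2.718e+00] [0.1 3.  4.1] [ 0.748 -0.279  0.06 ] 0.1326634110188586
```

```bash
python3 -m pendant '[{"translation":[0,0,0],"twist":[0,0,0.1],"fingers":0},{"translation":[0,0,0],"twist":[0,0,0.15],"fingers":0},{"translation":[0,0,0],"twist":[0,0,0.15],"fingers":0},{"translation":[0,0,0],"twist":[0,0,0.15],"fingers":0},{"translation":[0,0,0],"twist":[0,0,0.15],"fingers":0},{"translation":[0,0,0],"twist":[0,0,0.15],"fingers":0},{"translation":[0,0,0],"twist":[0,0,0.15],"fingers":0},{"translation":[0,0,0],"twist":[0,0,0],"fingers":0},{"translation":[0,0,0],"twist":[0,0,0],"fingers":0}]'
python3 - <<'E'
from h import *
o=sensors.observe(); print(o["ee_pos"].round(1),o["tcp_rot"].round(3),o["wrist_force"].round(1),o["moment"].round(3),o["finger_gap"],o["joint_pos"].round(2))
p,d=snap("side"); P=cloud("side",d); H=cv2.cvtColor(p,cv2.COLOR_RGB2HSV); h,s,v=H[...,0],H[...,1],H[...,2]
K=P[(h<16)&(s>150)&(P[...,2]>62)&(P[...,2]<100)&(np.hypot(P[...,0]-452,P[...,1]-326)<35)]
if len(K): print(len(K),cv2.minAreaRect(K[:,:2].astype(np.float32)))
E
```

```text
time_s: 48.35
ee_pos: [453.9, 329.9, 81.7]
tcp_rot: [-3.142, 0.001, 1.718]
wrist_force: [-1.0, 1.9, 6.4]
finger_gap: 0.137
grasp_force: 25.0
[453.9 329.9  81.7] [-3.142e+00  1.000e-03  1.718e+00] [-1.   1.9  6.4] [ 0.334  0.219 -0.005] 0.13650338432478712 [ 0.41  0.29  1.76 -0.    1.09  0.27]
63 ((455.41229248046875, 325.95611572265625), (28.029911041259766, 37.383262634277344), 42.555885314941406)
```

```bash
python3 -m pendant '[{"translation":[0,0,0],"twist":[0,0,0.15],"fingers":0},{"translation":[0,0,0],"twist":[0,0,0.15],"fingers":0},{"translation":[0,0,0],"twist":[0,0,0.15],"fingers":0},{"translation":[0,0,0],"twist":[0,0,0.15],"fingers":0},{"translation":[0,0,0],"twist":[0,0,0.15],"fingers":0},{"translation":[0,0,0],"twist":[0,0,0.15],"fingers":0},{"translation":[0,0,0],"twist":[0,0,0.15],"fingers":0},{"translation":[0,0,0],"twist":[0,0,0.15],"fingers":0},{"translation":[0,0,0],"twist":[0,0,0.15],"fingers":0},{"translation":[0,0,0],"twist":[0,0,0.15],"fingers":0},{"translation":[0,0,0],"twist":[0,0,0.15],"fingers":0},{"translation":[0,0,0],"twist":[0,0,0.15],"fingers":0},{"translation":[0,0,0],"twist":[0,0,0.15],"fingers":0},{"translation":[0,0,0],"twist":[0,0,0.15],"fingers":0},{"translation":[0,0,0],"twist":[0,0,0.15],"fingers":0},{"translation":[0,0,0],"twist":[0,0,0.15],"fingers":0},{"translation":[0,0,0],"twist":[0,0,0],"fingers":0},{"translation":[0,0,0],"twist":[0,0,0],"fingers":0}]'
python3 - <<'E'
from h import *
o=sensors.observe(); print(o["ee_pos"].round(1),o["tcp_rot"].round(3),o["wrist_force"].round(1),o["moment"].round(3),o["finger_gap"],o["joint_pos"].round(2))
E
```

```text
time_s: 50.65
ee_pos: [453.2, 331.3, 81.7]
tcp_rot: [-3.141, 0.002, -0.682]
wrist_force: [-4.2, 7.3, 7.5]
finger_gap: 0.134
grasp_force: 25.0
[453.2 331.3  81.7] [-3.141e+00  2.000e-03 -6.820e-01] [-4.2  7.3  7.5] [1.369 0.726 0.11 ] 0.13361140497842894 [0.41 0.29 1.76 0.   1.09 2.67]
```

```bash
python3 -m pendant '[{"translation":[0,0,0],"twist":[0,0,0],"fingers":0.2},{"translation":[0,0,0],"twist":[0,0,0],"fingers":0.4},{"translation":[0,0,0],"twist":[0,0,0],"fingers":0.4},{"translation":[0,0,-0.025],"twist":[0,0,0],"fingers":0.4},{"translation":[0,0,-0.025],"twist":[0,0,0],"fingers":0.4},{"translation":[0,0,0],"twist":[0,0,0],"fingers":0.4}]'
python3 -m pendant '[{"translation":[0,0,0],"twist":[0,0,-0.1745],"fingers":0.4},{"translation":[0,0,0],"twist":[0,0,-0.1745],"fingers":0.4},{"translation":[0,0,0],"twist":[0,0,-0.1745],"fingers":0.4},{"translation":[0,0,0],"twist":[0,0,-0.1745],"fingers":0.4},{"translation":[0,0,0],"twist":[0,0,-0.1745],"fingers":0.4},{"translation":[0,0,0],"twist":[0,0,-0.1745],"fingers":0.4},{"translation":[0,0,0],"twist":[0,0,-0.1745],"fingers":0.4},{"translation":[0,0,0],"twist":[0,0,-0.1745],"fingers":0.4},{"translation":[0,0,0],"twist":[0,0,-0.1745],"fingers":0.4},{"translation":[0,0,0],"twist":[0,0,-0.1745],"fingers":0.4},{"translation":[0,0,0],"twist":[0,0,-0.1745],"fingers":0.4},{"translation":[0,0,0],"twist":[0,0,-0.1745],"fingers":0.4},{"translation":[0,0,0],"twist":[0,0,-0.1745],"fingers":0.4},{"translation":[0,0,0],"twist":[0,0,-0.1745],"fingers":0.4},{"translation":[0,0,0],"twist":[0,0,-0.1745],"fingers":0.4},{"translation":[0,0,0],"twist":[0,0,-0.1745],"fingers":0.4},{"translation":[0,0,0],"twist":[0,0,-0.1745],"fingers":0.4},{"translation":[0,0,0],"twist":[0,0,-0.1745],"fingers":0.4},{"translation":[0,0,0],"twist":[0,0,0],"fingers":0.4},{"translation":[0,0,0],"twist":[0,0,0],"fingers":0.4}]'
python3 - <<'E'
from tf import to
from h import *
to([453.5,330.8,80],[3.1416,0,-.682+np.pi])
p,d=snap("side"); P=cloud("side",d); H=cv2.cvtColor(p,cv2.COLOR_RGB2HSV); h,s,v=H[...,0],H[...,1],H[...,2]
K=P[(h<16)&(s>150)&(P[...,2]>66)&(P[...,2]<100)&(np.hypot(P[...,0]-453,P[...,1]-329)<32)]
if len(K): print(len(K),cv2.minAreaRect(K[:,:2].astype(np.float32)))
cv2.imwrite("pics/s15.png",p[:,:,::-1])
E
```

```text
time_s: 51.4
ee_pos: [455.3, 330.2, 132.6]
tcp_rot: [-3.139, -0.003, -0.683]
wrist_force: [0.0, -0.3, -0.5]
finger_gap: 0.397
grasp_force: 0.0
time_s: 53.9
ee_pos: [453.4, 329.5, 129.9]
tcp_rot: [-3.139, 0.0, 2.455]
wrist_force: [-0.7, 0.7, -0.3]
finger_gap: 0.4
grasp_force: 0.0
now [453.4 329.5 129.9] [-3.139  0.     2.455] F [-0.7  0.7 -0.3] q [ 0.41  0.22  1.73 -0.    1.19 -0.47]
  d(mm, tool) [ 0.7  1.2 49.9] twist [-0.002  0.    -0.004]
101 ((453.72711181640625, 326.48919677734375), (10.670757293701172, 42.84869384765625), 54.97715759277344)
```

The key has turned about 3.45 rad so far. Regripping to finish.

```bash
python3 -m pendant '[{"translation":[0.0005,0.001,0.02],"twist":[0,0,-0.03],"fingers":0.4},{"translation":[0,0,0.02],"twist":[0,0,-0.03],"fingers":0.4},{"translation":[0,0,0.009],"twist":[0,0,0],"fingers":0.4},{"translation":[0,0,0],"twist":[0,0,0],"fingers":0.4},{"translation":[0,0,0],"twist":[0,0,0],"fingers":0},{"translation":[0,0,0],"twist":[0,0,0],"fingers":0},{"translation":[0,0,0],"twist":[0,0,0],"fingers":0},{"translation":[0,0,0],"twist":[0,0,0],"fingers":0},{"translation":[0,0,0],"twist":[0,0,0],"fingers":0},{"translation":[0,0,0],"twist":[0,0,0.1],"fingers":0},{"translation":[0,0,0],"twist":[0,0,0.1],"fingers":0},{"translation":[0,0,0],"twist":[0,0,0.1],"fingers":0},{"translation":[0,0,0],"twist":[0,0,0.1],"fingers":0},{"translation":[0,0,0],"twist":[0,0,0],"fingers":0},{"translation":[0,0,0],"twist":[0,0,0],"fingers":0}]' 25
python3 - <<'E'
from h import *
o=sensors.observe(); print(o["ee_pos"].round(1),o["tcp_rot"].round(3),o["wrist_force"].round(1),o["moment"].round(3),o["finger_gap"],o["joint_pos"].round(2))
E
```

```text
time_s: 55.82
ee_pos: [454.1, 330.5, 82.4]
tcp_rot: [-3.141, 0.002, 2.119]
wrist_force: [-1.5, -3.2, 6.4]
finger_gap: 0.131
grasp_force: 25.0
[454.1 330.5  82.4] [-3.141e+00  2.000e-03  2.119e+00] [-1.5 -3.2  6.4] [-0.698  0.405  0.106] 0.13078053795199168 [ 0.41  0.29  1.76 -0.    1.1  -0.13]
```

```bash
cat > m.py <<'E'
from h import *
o=sensors.observe(); print("  yaw",o["tcp_rot"][2].round(3),o["ee_pos"].round(1),"F",o["wrist_force"].round(1),"M",o["moment"].round(3),round(o["finger_gap"],3),"tau6",o["effort"][5].round(3))
E
python3 -m pendant '[{"translation":[0,0,0],"twist":[0,0,0.08],"fingers":0},{"translation":[0,0,0],"twist":[0,0,0.08],"fingers":0},{"translation":[0,0,0],"twist":[0,0,0],"fingers":0}]' >/dev/null; python3 m.py
python3 -m pendant '[{"translation":[0,0,0],"twist":[0,0,0.08],"fingers":0},{"translation":[0,0,0],"twist":[0,0,0],"fingers":0}]' >/dev/null; python3 m.py
python3 -m pendant '[{"translation":[0,0,0],"twist":[0,0,0.08],"fingers":0},{"translation":[0,0,0],"twist":[0,0,0],"fingers":0}]'>/dev/null; python3 m.py
python3 -m pendant '[{"translation":[0,0,0],"twist":[0,0,0.06],"fingers":0},{"translation":[0,0,0],"twist":[0,0,0],"fingers":0}]'>/dev/null; python3 m.py
```

```text
yaw 1.958 [454.  330.5  82.4] F [-2.4 -3.9  6.1] M [-0.673  0.441  0.158] 0.133 tau6 0.28
  yaw 1.878 [454.  330.5  82.4] F [-4.4 -4.1  7. ] M [-0.714  0.516  0.081] 0.133 tau6 0.278
  yaw 1.798 [454.  330.5  82.5] F [-3.  -4.5  6.5] M [-0.731  0.496  0.093] 0.134 tau6 0.279
  yaw 1.738 [453.9 330.5  82.4] F [-3.1 -4.3  6.4] M [-0.726  0.497  0.031] 0.137 tau6 0.231
```

```bash
python3 -m pendant '[{"translation":[0,0,0],"twist":[0,0,0.06],"fingers":0},{"translation":[0,0,0],"twist":[0,0,0],"fingers":0}]'>/dev/null; python3 m.py
python3 -m pendant '[{"translation":[0,0,0],"twist":[0,0,0.06],"fingers":0},{"translation":[0,0,0],"twist":[0,0,0],"fingers":0}]'>/dev/null; python3 m.py
python3 -m pendant '[{"translation":[0,0,0],"twist":[0,0,0.06],"fingers":0},{"translation":[0,0,0],"twist":[0,0,0],"fingers":0}]'>/dev/null; python3 m.py
python3 -m pendant '[{"translation":[0,0,0],"twist":[0,0,0.06],"fingers":0},{"translation":[0,0,0],"twist":[0,0,0],"fingers":0}]'>/dev/null; python3 m.py
```

```text
yaw 1.678 [453.9 330.5  82.4] F [-3.7 -3.2  6.4] M [-0.712  0.563  0.09 ] 0.133 tau6 0.232
  yaw 1.618 [453.9 330.5  82.4] F [-4.1 -4.1  6.9] M [-0.712  0.549  0.034] 0.132 tau6 0.232
  yaw 1.558 [453.8 330.5  82.4] F [-3.8 -4.2  6.6] M [-0.718  0.608  0.07 ] 0.132 tau6 0.259
  yaw 1.498 [453.8 330.7  82.4] F [-3.  -1.7  6.4] M [-0.523  0.614  0.147] 0.131 tau6 0.283
```

```bash
python3 -m pendant '[{"translation":[0,0,0],"twist":[0,0,0.06],"fingers":0},{"translation":[0,0,0],"twist":[0,0,0],"fingers":0}]'>/dev/null; python3 m.py
python3 -m pendant '[{"translation":[0,0,0],"twist":[0,0,0.06],"fingers":0},{"translation":[0,0,0],"twist":[0,0,0],"fingers":0}]'>/dev/null; python3 m.py
python3 -m pendant '[{"translation":[0,0,0],"twist":[0,0,0.06],"fingers":0},{"translation":[0,0,0],"twist":[0,0,0],"fingers":0}]'>/dev/null; python3 m.py
```

```text
yaw 1.439 [453.8 330.8  82.4] F [-3.5 -2.6  7.1] M [-0.5    0.579  0.394] 0.136 tau6 0.535
  yaw 1.38 [453.8 330.9  82.4] F [-3.7 -1.7  6.1] M [-0.37   0.59   0.721] 0.146 tau6 0.902
  yaw 1.321 [453.9 330.7  82.4] F [-4.  -2.8  6.8] M [-0.533  0.512  0.917] 0.159 tau6 1.084
```

The moment jumped to 0.9 N m while the gap widened, so the key is at its stop. Releasing and backing off.

```bash
python3 -m pendant '[{"translation":[0,0,0],"twist":[0,0,0],"fingers":0.25},{"translation":[0,0,0],"twist":[0,0,0],"fingers":0.45},{"translation":[0,0,0],"twist":[0,0,0],"fingers":0.45},{"translation":[0,0,-0.03],"twist":[0,0,0],"fingers":0.45},{"translation":[0,0,-0.04],"twist":[0,0,0],"fingers":0.45},{"translation":[0,0,-0.05],"twist":[0,0,0],"fingers":0.45},{"translation":[0,0,-0.05],"twist":[0,0,0],"fingers":0.45},{"translation":[-0.03,0,-0.03],"twist":[0,0,0],"fingers":0.45},{"translation":[-0.03,0,0],"twist":[0,0,0],"fingers":0.45},{"translation":[0,0,0],"twist":[0,0,0],"fingers":0.45}]'
python3 - <<'E'
from pot import rim
from h import *
o=sensors.observe(); print(o["ee_pos"].round(1),o["wrist_force"].round(1))
for n in("side","top"):
    p,c,rad,hh,top,P,H=rim(n); print(n,np.round(c,1),rad)
    if n=="side": S=p
    h,s,v=H[...,0],H[...,1],H[...,2]
    K=P[(h<16)&(s>150)&(P[...,2]>66)&(P[...,2]<100)&(np.hypot(P[...,0]-453,P[...,1]-329)<32)]
    if len(K)>5: print(" key",len(K),cv2.minAreaRect(K[:,:2].astype(np.float32)))
    Q=P[((h<8)|(h>172))&(s>140)&(P[...,2]>25)&(abs(P[...,0]-599)<60)&(abs(P[...,1]-8)<25)]
    if len(Q): print(" tab",np.percentile(Q,[2,98],0).round(1).tolist())
    m=((v<110)&(s<110)&(P[...,2]>4)&(P[...,2]<40)&(P[...,0]>250)&(P[...,0]<840)&(P[...,1]>-560)).astype(np.uint8)
    k,l,st,cc=cv2.connectedComponentsWithStats(m)
    for i in range(1,k):
        if 15<st[i,4]<250: print("  dark",cc[i].round(),st[i,4],P[l==i].mean(0).round(1))
cv2.imwrite("pics/fin.png",S[:,:,::-1])
E
```

```text
time_s: 59.95
ee_pos: [439.1, 272.0, 282.3]
tcp_rot: [3.141, 0.0, 1.316]
wrist_force: [-0.3, 0.5, -0.0]
finger_gap: 0.448
grasp_force: 0.0
[439.1 272.  282.3] [-0.3  0.5 -0. ]
side [ 456.  -293.7] 53.62529373168945
 key 48 ((453.6233215332031, 325.36505126953125), (9.501123428344727, 43.57636260986328), 2.805077075958252)
 tab [[584.2, 0.9, 27.2], [608.6, 11.0, 81.1]]
  dark [234.  51.] 16 [ 382.1 1087.9   26.9]
  dark [212.  55.] 105 [ 287.3 1088.1   18.1]
  dark [365. 218.] 212 [647.    8.1  18.5]
  dark [349. 200.] 27 [626.   85.5  12.3]
  dark [366. 246.] 35 [622.8 -75.3  12.9]
  dark [270. 319.] 60 [ 366.4 -215.5   13.7]
  dark [303. 340.] 94 [ 423.  -280.9   25.9]
  dark [319. 362.] 23 [ 445.  -331.2   30.3]
top [ 454.9 -291.3] 53.596961975097656
 tab [[583.2, 6.8, 30.8], [607.1, 12.9, 86.1]]
  dark [212. 158.] 22 [688.6 387.1  27.9]
  dark [237. 162.] 28 [681.8 312.1  23.5]
  dark [524. 225.] 168 [ 509.3 -551.6   13.8]
  dark [358. 219.] 33 [515.9 -59.2   6.1]
  dark [241. 237.] 65 [452.4 285.3  23.5]
  dark [445. 247.] 138 [ 438.  -313.9   23.7]
  dark [410. 271.] 34 [ 365.9 -213.6   14.8]
```

View pics/fin.png

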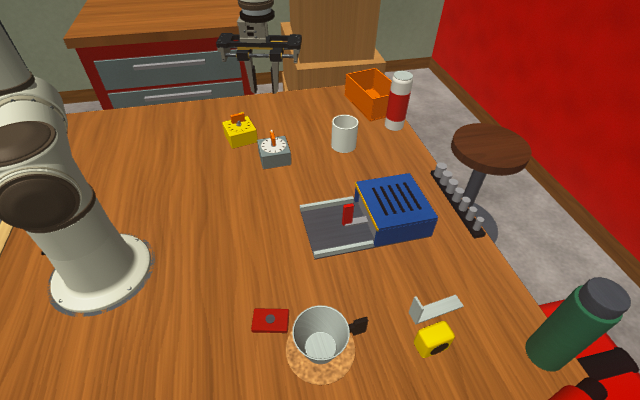

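In the last picture the pot stands empty on its pad at (320,335) and the tray is home, with its tab at the hood lip (348,214). The key has turned about 4.35 rad, to its stop, and no nuts are left on the bench. Handing in.

```bash
python3 -c "
from bench import env
print(env.sign_off())"
```

```text
the job is handed in; nothing more can be done
None
```

The job is handed in: all five nuts I found (three from the pot, two from the bench) are in the tray, the pot is upright on its pad after I put it back when it was knocked aside, the tray is home under the hood, and the key was wound last, to its stop.

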